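# Shut the lens case and stack the optics cases on it

## Robot

A 6-joint arm with a two-finger parallel gripper is mounted at the origin on a cart in front of the work surface, level with it; the furniture and walls round the work are solid. World frame = base frame: x ahead of the robot, y to its left, z up, the work surface at z = 0. Lengths are in m, angles in rad, forces in N, time in s.
With the tool pointing down it reaches from about 0.3 to 0.875 m from the base axis. Payload 6.4 kg.
Tool frame: the origin (TCP) lies midway between the tips of the shut fingers; the grasp point (between the pads) lies ctrl.grip_depth behind it (ctrl.grip_depth is the distance from the TCP to the grasp point, in m); x points along the fingers, y is the direction in which the jaws open and shut, and the axes are right-handed (so a half turn about x gives the same grasp; the last joint's range is limited). The gripper opens to 85 mm and grips with 20 to 120 N. Pads are 22 mm wide; open, the fingers measure 114 mm over their backs; the gripper's body (76 mm by 85 mm) begins 54 mm behind the grasp point. The pads swing forward as they close: fully open they stand 13 mm farther back than shut.
Start: joints at [-1.442, 0.181, 1.607, -0, 1.354, -0.206], TCP at [0.189, -0.543, 0.231] pointing down, gripper open.
Joint ranges: [-2.99, 2.99], [-0.89, 2.07], [0.3, 2.58], [-1.14, 4.28], [0, 2.63], [-3.12, 3.12]. Speed limits (rad/s): [2.57, 2.57, 3.01, 3.14, 3.14, 3.14].

## Interface

Orientations are given as a unit quaternion [w, x, y, z].
In Python, from bench import ctrl gives the robot as it stands.
- The arm moves only by the tool carry_out, never from a script. Its argument "motion" is one flat list of numbers, 7 for each row, row after row: the turn, a rotation vector about the tool's x, y, z in degrees, then the shift along the tool's x, y, z in m, then the gripper's target within -1 to 1 (shut at 1, half-way at 0, fully open at -1). A call has 1 to 10 rows; each row shifts and turns the pose as measured when the row begins, along the tool's axes as they then stand; what a row does not reach is not made up. A row lasts 1/10 s, in which the tool goes at most 50 mm and 8.59 degrees, less where a joint would pass 70% of its speed; a pose out of reach is approached as far as the arm can. A call with a gripper value outside its range is refused whole. The fingers move at their own pace and stop on an object; the grip force is fixed at half the most. Time passes only in rows, so rows that do not move let the fingers close. It gives the time, the measured TCP pose, the force and the opening at its end, in the units of the state.
- ctrl.get_obs(): the state, without advancing time (a new reading comes with each control period).
- ctrl.camera(name): name is "scene" or "top" or "wrist"; returns the picture (384x512x3 uint8, blue, green, red); there is no depth.
- ctrl.camera_params(name): a dict with "mtx" (3x3 intrinsics, pixels), "pose" (4x4, takes a point from camera to world coordinates); the wrist camera has in their place "hand_eye" (4x4, takes a point from camera to tool coordinates, whose origin is the TCP and whose axes are the tool frame's). Camera axes: x right, y down, z forward; pixel columns grow to the right and rows downward; lengths in m; the calibration is good to about 2 mm. The wrist camera is an equidistant fisheye: a pixel r from the principal point sees the ray r / f radians off the axis. A picture is of the moment at which its call begins: read the wrist's pose just before it. camera_params takes no time and is no camera call.
- ctrl.hand_in(): hands the job in, once; it reports no verdict.
Trained networks look in the newest picture that a camera, given by its name, has taken for a name from the list of things; names that differ only in an ending like _2 or _b are one class to them, and where a whole thing is asked for, a point or a joint stands for the part that bears it (a point fixed in the world has none). Each returns a list of dicts, best first, with "conf" (0 to 1); they miss things now and then, are a little off and sometimes report something else, mostly with a low value. They report only what shows in the picture. A call takes as long as a camera call.
- ctrl.boxes_of(camera, thing): "point" ([x, y, z] in m, in the coordinates of the camera as it stood for that picture, good to about 4 mm: the middle of the surface that is visible of it).
- ctrl.trace(camera, thing): "pixels" (384x512 bool, what is visible of it).
- ctrl.landmark_of(camera, thing): "point" ([x, y, z] in m, in the coordinates of the camera as it stood for that picture, good to about 4 mm: a listed point, or the origin of a listed thing).
The state is a dict: "time_s": time; "q": joint angles; "dq": joint speeds; "joint_efforts": joint torques, N m; "eef_pos": TCP position; "eef_rot": TCP orientation; "wrist_force": force on the tool from outside, world axes, zero at the start; "torque": the same for the moment, N m; "opening": opening from 0.0 (shut) to 1.0 (fully open).
Only numpy, scipy, OpenCV 4.12 (cv2) and the standard library are available. Lean on these libraries where they do the work, as an engineer would, in place of code of your own. Each camera call takes 0.05 s, during which the arm holds its last target. There are 200 camera calls.

## Task

Slide the white cover of the open grey lens case fully shut, then stack the three closed cases squarely on top of it in one column: first the blue one, then the orange one, then the green one on top, all edges in line, the right way up. Set each case down gently rather than letting it drop, leave the stack standing free, and do not disturb the two bottles or the pot of screws.

Things in the scene. Friction and masses are not known exactly. Their poses are not given: they have to be found in the camera images.
- lens_case: open grey case, 104 (its x) x 56 (its y) x 36 mm high, loose on the bench, about 0.6 kg, holding three lenses in foam; origin at the centre of its underside, z up. Its white sliding cover opens towards its own +x end. With the cover shut its top is a level face 36 mm up on which the next case stands
- cover (a joint): how far the white cover of lens_case is slid open, m: 0 = fully shut (end stop), 0.07 = most open; it moves along lens_case's x axis with about 1 N of friction and stays where left. Open, it sticks out beyond the +x end
- cover_end (a point): centre of the outer face of the cover's end lip (lip 47 mm wide, 6 mm thick, from 18.5 to 35.5 mm above the bench); moves with the cover; the face looks along lens_case's +x, and pushing it along lens_case's -x shuts the cover. Shut, it lies 52 mm from lens_case's origin along its x, flush with the case's end
- slope_rest: fixed aluminium rest, 152 mm wide (its y), with two bays on a face that slopes at 30 degrees, low at its -x side (towards the robot) and rising towards its +x; bay centres 47 mm to either side of its middle, so 38 mm lies between the two cases; each bay has a 40 mm wide raised black pad (8 mm above the plate) and a lip 10 mm high at its low end, also 40 mm wide; origin at the middle of its underside
- blue_case: closed blue case, 104 (its x) x 56 (its y) x 36 mm (its z), loose, about 0.25 kg, a plain block with flat sides; origin at the centre of its underside, z through its lid; both ends look alike. At the start it leans in one of the two bays of slope_rest, tilted 30 degrees: underside on the slope, its x pointing up the slope; its sides overhang the bay's pad by 8 mm, so fingers can pass beside it.
- orange_case: closed orange case, 104 (its x) x 56 (its y) x 36 mm (its z), loose, about 0.25 kg, a plain block with flat sides; origin at the centre of its underside, z through its lid; both ends look alike. At the start it leans in one of the two bays of slope_rest, tilted 30 degrees: underside on the slope, its x pointing up the slope; its sides overhang the bay's pad by 8 mm, so fingers can pass beside it.
- green_case: closed green case, 104 (its x) x 56 (its y) x 36 mm (its z), loose, about 0.25 kg, a plain block with flat sides; origin at the centre of its underside, z through its lid; both ends look alike. At the start it lies flat on the bench.
- oil_bottle: bystander: black-capped dropper bottle, 30 mm across, 76 mm high, upright; origin at the centre of its underside
- propanol_bottle: bystander: red-capped dropper bottle, 40 mm across, 95 mm high, upright; origin at the centre of its underside
- screw_pot: bystander: round aluminium pot of screws, 49 mm across, 21 mm high; origin at the centre of its underside

How it is judged:
By the outcome, as a careful person would: the job done as asked, in the order asked, and still so for the second after the job is handed in, with the robot touching nothing.
It also fails if it takes over 72 s, if anything falls off the work surface, if the arm or the gripper's body presses on something with over 40 N, if the wrist force passes 120 N, or if a joint passes its speed limit or range.

## Working session

There is one attempt and no reset: what is moved stays moved. The work goes in short steps, Python scripts to look and compute and a tool call to move; the robot and the scene stay as the last step left them, time stands still between calls to the robot, and variables do not carry over. Pictures are saved under pics/ and viewed, about 8 in all and at most 12, crops included, and the job is handed in when it is done.

Besides the shell and the picture viewer there is one more tool, called as a command line: name --argument value ..., lists and objects as JSON in quotes. carry_out: Moves the arm, as the interface text tells. Its arguments: {"type":"object","properties":{"motion":{"type":"array"}},"required":["motion"]}

```bash
ls; mkdir -p pics; python3 - <<'E'
from bench import ctrl
import cv2,numpy as np
o=ctrl.get_obs(); print(o, ctrl.grip_depth)
for c in ("scene","top"):
    im=ctrl.camera(c); cv2.imwrite(f"pics/{c}0.png",im)
    p=ctrl.camera_params(c); T=np.array(p["pose"]); print(c,np.array(p["mtx"]).round(1).tolist(),T.round(3).tolist())
    for t in ["lens_case","cover_end","slope_rest","blue_case","orange_case","green_case","oil_bottle","propanol_bottle","screw_pot"]:
        r=ctrl.landmark_of(c,t)[:2]
        print(t,[((T@np.r_[d["point"],1])[:3].round(4).tolist(),round(d["conf"],2)) for d in r])
print(ctrl.camera_params("wrist"))
a=cv2.imread("pics/scene0.png");b=cv2.imread("pics/top0.png")
E
```

```text
pics
{'time_s': 0.0, 'q': array([-1.44233204e+00,  1.81527970e-01,  1.60801470e+00,  5.39663068e-06,
        1.35381327e+00, -2.06293902e-01]), 'dq': array([ 0.00066606,  0.00032348,  0.00123041,  0.00052467, -0.00103719,
        0.00152109]), 'joint_efforts': array([ 2.17634784e-03, -4.44859314e+01, -3.51340985e+01, -4.00786621e-05,
        8.96953046e-03,  5.77687828e-06]), 'eef_pos': array([ 0.1888593 , -0.54250806,  0.23038828]), 'eef_rot': array([ 0.11717971,  0.69725073,  0.11842545, -0.6971985 ]), 'wrist_force': array([ 0.38940175,  0.04117538, -0.35598849]), 'torque': array([-0.00342619,  0.06815469,  0.03849282]), 'opening': 0.9976682428193244} 0.0187
scene [[393.5, 0.0, 255.1], [0.0, 393.5, 193.3], [0.0, 0.0, 1.0]] [[-0.798, -0.462, 0.387, 0.241], [-0.602, 0.631, -0.489, 0.651], [-0.018, -0.623, -0.782, 0.813], [0.0, 0.0, 0.0, 1.0]]
lens_case [([0.4427, 0.0839, -0.0001], 0.83), ([0.526, 0.4645, -0.0002], 0.56)]
cover_end [([0.4635, -0.0122, 0.0306], 0.92)]
slope_rest [([0.6492, 0.1006, 0.0028], 0.79)]
blue_case [([0.6415, 0.0524, 0.0484], 0.78)]
orange_case [([0.6272, 0.148
[... 760 characters left out ...]
0.8), ([0.6637, -0.0978, 0.0009], 0.29)]
oil_bottle [([0.5211, 0.464, -0.0038], 0.61)]
propanol_bottle [([0.7658, 0.1838, -0.0008], 0.6)]
screw_pot [([0.6624, -0.093, -0.0012], 0.76)]
{'mtx': array([[297.31863964,   0.        , 257.40520371],
       [  0.        , 297.31863964, 192.28799958],
       [  0.        ,   0.        ,   1.        ]]), 'hand_eye': array([[-1.18150434e-04, -2.79706262e-01,  9.60085618e-01,
        -1.43607490e-01],
       [ 9.99999558e-01,  8.62057203e-04,  3.74209522e-04,
        -1.56754569e-04],
       [-9.32317468e-04,  9.60085238e-01,  2.79706036e-01,
        -7.10969991e-02],
       [ 0.00000000e+00,  0.00000000e+00,  0.00000000e+00,
         1.00000000e+00]])}
```

View pics/scene0.png

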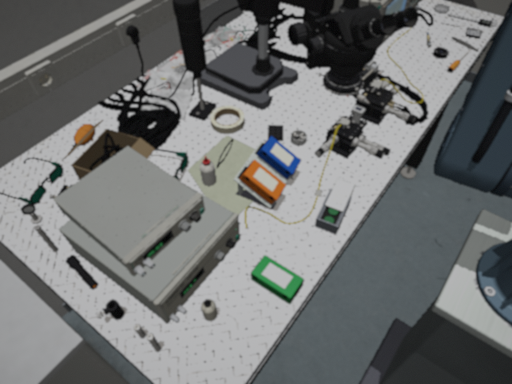

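View pics/top0.png

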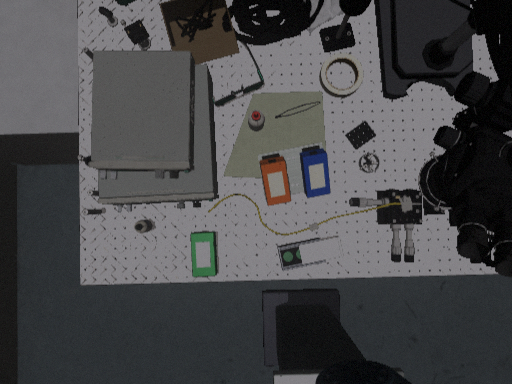

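The scene view shows lens case at (335,205), green (277,278), orange (262,182) and blue (279,157). In the top view the lens case spans about (277–343, 237–268), with its cover pointing right (world -y). I'll fit box poses to the traces next.

```bash
cat > h.py <<'E'
import numpy as np, cv2
from bench import ctrl
from scipy.optimize import minimize
from scipy.spatial.transform import Rotation as R
def tool():
    o=ctrl.get_obs(); w=np.array(o["eef_rot"]); return np.array(o["eef_pos"]),R.from_quat(w,scalar_first=True)
def look(cam,png=None):
    """returns camera dict: name, K, world pose"""
    p,r=tool(); im=ctrl.camera(cam)
    if png: cv2.imwrite("pics/"+png,im)
    q=ctrl.camera_params(cam)
    if cam=="wrist":
        T=np.eye(4);T[:3,:3]=r.as_matrix();T[:3,3]=p; T=T@np.array(q["hand_eye"])
    else: T=np.array(q["pose"])
    return dict(n=cam,K=np.array(q["mtx"]),T=T,im=im)
def proj(c,P):
    X=(np.asarray(P)-c["T"][:3,3])@c["T"][:3,:3]
    if c["n"]=="wrist":
        rr=np.linalg.norm(X[:,:2],axis=1); th=np.arctan2(rr,X[:,2])
        u=X[:,:2]*(th/np.maximum(rr,1e-9))[:,None]
    else: u=X[:,:2]/X[:,2:]
    return u*c["K"][0,0]+c["K"][:2,2]
L,W,H=.104,.056,.036
t=np.linspace(0,1,9)
C=np.array([[sx*L/2,sy*W/2,z] for sx in(-1,1) for sy in(-1,1) for z in(0,H)])
E=np.array([C[i]+(C[j]-C[i])*s for i in range(8) for j in range(i) if np.sum(np.abs(C[i]-C[j])>1e-6)==1 for s in t])
def pose(x,y,z,yaw,pitch): return R.from_euler("ZY",[yaw,-pitch]),np.array([x,y,z])
def hullmask(c,Rt,S=4):
    u=proj(c,Rt[0].apply(E)+Rt[1])
    h=cv2.convexHull((((u+.5)*S-.5)*16).round().astype(np.int32))
    m=np.zeros((384*S,512*S),np.uint8); cv2.fillConvexPoly(m,h,1,shift=4); return m
def mask(c,thing,S=4):
    d=ctrl.trace(c["n"],thing)
    if not d: return None
    d=d[0]; m=d["pixels"].astype(np.float32)
    print(thing,c["n"],"conf",round(d["conf"],2),"px",int(m.sum()))
    return (cv2.resize(m,None,fx=S,fy=S,interpolation=cv2.INTER_LINEAR)>.5).astype(np.uint8)
def fit(cams,thing,x0,free,masks=None):
    """x0=[x,y,z,yaw,pitch]; free = indices fitted"""
    x0=np.array(x0,float); ms=masks or [(c,mask(c,thing)) for c in cams]; ms=[a for a in ms if a[1] is not None]
    def cost(v,parts=False):
        x=x0.copy();x[free]=v; k=[]
        for c,m in ms:
            h=hullmask(c,pose(*x)); k.append(1-(h&m).sum()/max(1,(h|m).sum()))
        return k if parts else sum(k)
    sc=np.array([.008,.008,.008,.1,.1])[free]
    v=x0[free]
    for f in (1,.3):
        s=np.vstack([v]+[v+f*sc*e for e in np.eye(len(free))])
        v=minimize(cost,v,method="Nelder-Mead",options=dict(initial_simplex=s,xatol=1e-4,fatol=1e-4,maxiter=200)).x
    x=x0.copy();x[free]=v; print(thing,"xyz",x[:3].round(4),"yaw",np.degrees(x[3]).round(1),"pitch",np.degrees(x[4]).round(1),"1-IoU",np.round(cost(v,1),3)); return x
def steps(pos,rot):
    """tool-frame shift and rotvec(deg) to target; rot = Rotation"""
    p,r=tool(); d=r.inv().apply(np.array(pos)-p); w=(r.inv()*rot).as_rotvec(degrees=True)
    print("dist mm",(np.linalg.norm(d)*1e3).round(1),"ang",np.linalg.norm(w).round(1)," shift(tool)",d.round(4)," rotvec",w.round(2), "world d",(np.array(pos)-p).round(4))
def down(yaw,pitch=0,flip=False):
    """tool x = -case z, tool y = +-case y for a case at yaw,pitch"""
    c=R.from_euler("ZY",[yaw,-pitch]).as_matrix(); s=-1 if flip else 1
    x=-c[:,2]; y=s*c[:,1]; return R.from_matrix(np.c_[x,y,np.cross(x,y)])
def path(tgts):
    """list of (pos,rot,n rows): per-row tool-frame increments from the present pose, as if tracked exactly"""
    p,r=tool()
    for pos,rot,n in tgts:
        w=(r.inv()*rot).as_rotvec(degrees=True); d=np.array(pos)-p
        # constant world shift while turning: print rowwise
        rows=[]
        rs=r
        for i in range(n):
            rows.append(np.r_[w/n,rs.inv().apply(d/n)]); rs=rs*R.from_rotvec(w/n,degrees=True)
        print("seg n",n,"mm/row",(np.linalg.norm(d)/n*1e3).round(1),"deg/row",(np.linalg.norm(w)/n).round(2))
        for q in rows: print("  ",q[:3].round(2).tolist(),q[3:].round(4).tolist())
        p,r=np.array(pos),rot
E
python3 - <<'E'
from h import *
a,b=look("scene"),look("top"); cs=[a,b]
g=fit(cs,"green_case",[.454,.318,0,0.0,0],[0,1,3])
r=np.radians
bl=fit(cs,"blue_case",[.64,.05,.047,r(10),r(30)],[0,1,2,3])
og=fit(cs,"orange_case",[.625,.143,.047,r(10),r(30)],[0,1,2,3])
fit(cs,"slope_rest",[.647,.099,0,r(10),0],[3])
for c in cs:
  for t in ("lens_case","cover_end"):
    d=ctrl.trace(c["n"],t)
    for e in d[:2]:
        ys,xs=np.nonzero(e["pixels"]); print(c["n"],t,round(e["conf"],2),len(xs),xs.min(),xs.max(),ys.min(),ys.max(), cv2.minAreaRect(np.c_[xs,ys].astype(np.float32)))
p,R0=tool(); print("tool axes",R0.as_matrix().round(3).tolist())
E
```

```text
green_case scene conf 0.87 px 1510
green_case top conf 0.85 px 1114
green_case xyz [0.4499 0.3175 0.    ] yaw 0.9 pitch 0.0 1-IoU [0.047 0.058]
blue_case scene conf 0.6 px 928
blue_case top conf 0.65 px 1209
blue_case xyz [0.6414 0.0516 0.0488] yaw 8.4 pitch 30.0 1-IoU [0.13 0.07]
orange_case scene conf 0.63 px 1129
orange_case top conf 0.68 px 1178
orange_case xyz [0.6261 0.1447 0.05  ] yaw 9.3 pitch 30.0 1-IoU [0.053 0.052]
slope_rest scene conf 0.72 px 682
slope_rest top conf 0.84 px 952
slope_rest xyz [0.647 0.099 0.   ] yaw 19.0 pitch 0.0 1-IoU [0.932 0.504]
scene lens_case 0.82 1263 315 354 178 233 ((335.4224548339844, 205.18104553222656), (25.60475730895996, 55.67393493652344), 23.198589324951172)
scene cover_end 0.67 602 326 354 178 211 ((340.09796142578125, 194.15464782714844), (19.39311408996582, 31.88187026977539), 23.962486267089844)
top lens_case 0.7 1499 278 342 237 270 ((310.2500305175781, 252.25), (25.69120979309082, 63.14938735961914), 78.69007110595703)
top cover_end 0.79 859 299 342 237 264 ((320.5225830078125, 250.23211669921875), (20.85856056213379, 42.232147216796875), 78.11134338378906)
tool axes [[0.0, 0.329, -0.944], [0.0, -0.944, -0.329], [-1.0, 0.0, -0.0]]
```

```bash
python3 - <<'E'
from h import *
r=np.radians
p,R0=tool()
Rl=down(r(-79.5)); Rm=R0*R.from_rotvec((R0.inv()*Rl).as_rotvec()*.55)
path([((.25,-.2,.25),Rm,8),((.467,-.044,.22),Rl,7)])
E
```

```text
seg n 8 mm/row 43.6 deg/row 5.59
   [-5.59, -0.0, -0.0] [-0.0023, -0.038, -0.0213]
   [-5.59, -0.0, -0.0] [-0.0023, -0.0357, -0.0249]
   [-5.59, -0.0, -0.0] [-0.0023, -0.0331, -0.0283]
   [-5.59, -0.0, -0.0] [-0.0023, -0.0302, -0.0314]
   [-5.59, -0.0, -0.0] [-0.0023, -0.027, -0.0342]
   [-5.59, -0.0, -0.0] [-0.0023, -0.0236, -0.0366]
   [-5.59, -0.0, -0.0] [-0.0023, -0.0199, -0.0387]
   [-5.59, -0.0, -0.0] [-0.0023, -0.016, -0.0405]
seg n 7 mm/row 38.4 deg/row 5.23
   [-5.23, -0.0, -0.0] [0.0043, 0.018, -0.0336]
   [-5.23, -0.0, -0.0] [0.0043, 0.021, -0.0319]
   [-5.23, -0.0, -0.0] [0.0043, 0.0238, -0.0298]
   [-5.23, -0.0, -0.0] [0.0043, 0.0265, -0.0275]
   [-5.23, -0.0, -0.0] [0.0043, 0.0289, -0.025]
   [-5.23, -0.0, -0.0] [0.0043, 0.031, -0.0223]
   [-5.23, -0.0, -0.0] [0.0043, 0.0329, -0.0193]
```

carry_out --motion '[-5.6, 0, 0, -0.002, -0.038, -0.021, 1, -5.6, 0, 0, -0.002, -0.036, -0.025, 1, -5.6, 0, 0, -0.002, -0.033, -0.028, 1, -5.6, 0, 0, -0.002, -0.03, -0.031, 1, -5.6, 0, 0, -0.002, -0.027, -0.034, 1, -5.6, 0, 0, -0.002, -0.024, -0.037, 1, -5.6, 0, 0, -0.002, -0.02, -0.039, 1, -5.6, 0, 0, -0.002, -0.016, -0.04, 1]'

```text
time_s: 2.5
eef_pos: [0.245, -0.1921, 0.2454]
eef_rot: [0.381, 0.596, 0.381, -0.595]
wrist_force: [1.1, -0.6, 0.9]
opening: -0.001
```

carry_out --motion '[-5.2, 0, 0, 0.004, 0.018, -0.034, 1, -5.2, 0, 0, 0.004, 0.021, -0.032, 1, -5.2, 0, 0, 0.004, 0.024, -0.03, 1, -5.2, 0, 0, 0.004, 0.026, -0.028, 1, -5.2, 0, 0, 0.004, 0.029, -0.025, 1, -5.2, 0, 0, 0.004, 0.031, -0.022, 1, -5.2, 0, 0, 0.004, 0.033, -0.019, 1, 0, 0, 0, 0, 0, 0, 1]'

```text
time_s: 3.3
eef_pos: [0.4662, -0.0167, 0.2214]
eef_rot: [0.562, 0.438, 0.549, -0.437]
wrist_force: [-0.3, -0.6, -0.5]
opening: -0.0
```

```bash
python3 - <<'E'
from h import *
r=np.radians
c=look("wrist","w1.png")
ms={}
for t in ("lens_case","cover_end"):
    d=ctrl.landmark_of("wrist",t)[:2]; print(t,[((c["T"]@np.r_[e["point"],1])[:3].round(4).tolist(),round(e["conf"],2)) for e in d])
m=mask(c,"lens_case"); k=mask(c,"cover_end")
v=c["im"].copy()
for mm,col in((m,(0,255,0)),(k,(0,0,255))):
    cn,_=cv2.findContours(cv2.resize(mm,(512,384),interpolation=cv2.INTER_NEAREST),0,2); cv2.drawContours(v,cn,-1,col,1)
u=proj(c,pose(.443,.084,0,r(-79.5),0)[0].apply(E)+[.443,.084,0]); 
for q in u: cv2.circle(v,tuple(int(z) for z in q),1,(255,0,0),-1)
cv2.imwrite("pics/w1.png",v)
steps((.467,-.044,.22),down(r(-79.5)))
E
```

```text
lens_case [([0.4463, 0.0848, -0.0031], 0.6)]
cover_end [([0.4607, -0.0071, 0.0247], 0.55)]
lens_case wrist conf 0.56 px 6414
cover_end wrist conf 0.66 px 3893
dist mm 24.5 ang 2.8  shift(tool) [ 0.0026 -0.002   0.0242]  rotvec [ 2.6   0.87 -0.66] world d [ 0.0035 -0.0241 -0.0022]
```

View pics/w1.png

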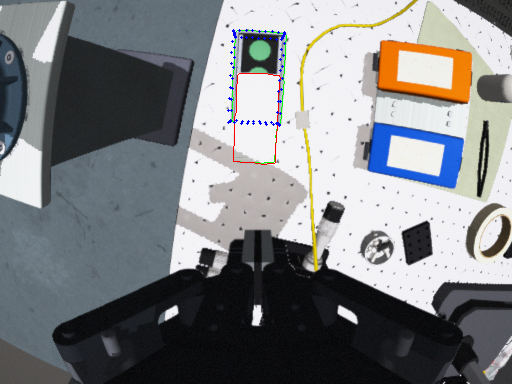

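Wrist view: lens case outline at (232–285, 30–125), cover out to (255,163), with the predicted pose overlapping well. The fingers are clear of the mount. I'll descend in front of the cover lip.

carry_out --motion '[2.6, 0.9, -0.7, 0.01, -0.002, 0.024, 1, 0, 0, 0, 0.045, 0, 0, 1, 0, 0, 0, 0.045, 0, 0, 1, 0, 0, 0, 0.045, 0, 0, 1, 0, 0, 0, 0.045, 0, 0, 1, 0, 0, 0, 0.006, 0, 0, 1, 0, 0, 0, 0, 0, 0, 1]'

```text
time_s: 4.25
eef_pos: [0.4693, -0.0538, 0.0286]
eef_rot: [0.544, 0.459, 0.535, -0.455]
wrist_force: [-0.0, 0.1, 0.4]
opening: -0.003
```

```bash
python3 - <<'E'
from h import *
r=np.radians
steps((.467,-.044,.024),down(r(-79.5)))
o=np.array([.4445,.0845]); e=np.array([np.cos(r(-79.5)),np.sin(r(-79.5))])
steps(np.r_[o+e*.063,.024],down(r(-79.5)))
E
```

```text
dist mm 11.0 ang 1.3  shift(tool) [ 0.0045 -0.0007 -0.0101]  rotvec [-1.03  0.45 -0.7 ] world d [-0.0023  0.0098 -0.0046]
dist mm 77.6 ang 1.3  shift(tool) [ 0.004  -0.0007 -0.0775]  rotvec [-1.03  0.45 -0.7 ] world d [-0.0133  0.0763 -0.0046]
```

carry_out --motion '[-1, 0.4, -0.7, 0.004, -0.001, -0.008, 1, 0, 0, 0, 0, 0, -0.01, 1, 0, 0, 0, 0, 0, -0.01, 1, 0, 0, 0, 0, 0, -0.01, 1, 0, 0, 0, 0, 0, -0.01, 1, 0, 0, 0, 0, 0, -0.008, 1, 0, 0, 0, 0, 0, -0.006, 1, 0, 0, 0, 0, 0, -0.004, 1]'

```text
time_s: 5.05
eef_pos: [0.4616, 0.0145, 0.0332]
eef_rot: [0.549, 0.453, 0.539, -0.45]
wrist_force: [-0.1, -1.5, 0.2]
opening: 0.006
```

carry_out --motion '[0, 0, 0, 0, 0, -0.003, 1, 0, 0, 0, 0, 0, -0.003, 1]'

```text
time_s: 5.25
eef_pos: [0.4604, 0.021, 0.0332]
eef_rot: [0.549, 0.453, 0.539, -0.45]
wrist_force: [0.2, -0.4, 0.6]
opening: -0.003
```

carry_out --motion '[0, 0, 0, 0, 0, -0.003, 1, 0, 0, 0, 0, 0, -0.002, 1]'

```text
time_s: 5.45
eef_pos: [0.4598, 0.0258, 0.0332]
eef_rot: [0.55, 0.453, 0.538, -0.45]
wrist_force: [0.5, -3.7, 0.2]
opening: -0.005
```

```bash
python3 - <<'E'
from h import *
r=np.radians
c=look("wrist")
p,q=tool(); print(q.as_matrix().round(3).tolist(), ctrl.get_obs()["wrist_force"])
for t in ("lens_case","cover_end"):
    d=ctrl.landmark_of("wrist",t)[:2]; print(t,[((c["T"]@np.r_[e["point"],1])[:3].round(4).tolist(),round(e["conf"],2)) for e in d])
s=look("scene")
for cc in (c,s):
  d=ctrl.trace(cc["n"],"cover_end"); print([(e["conf"],e["pixels"].sum()) for e in d])
x=fit([c],"lens_case",[.4445,.0845,0,r(-79.5),0],[0,1,3])
v=c["im"].copy()
cv2.imwrite("pics/w2.png",np.hstack([v[0:384,100:420],s["im"][150:278,280:400].repeat(3,0).repeat(3,1)]))
steps(p,down(r(-79.5)))
E
```

```text
[[0.015, 0.983, 0.184], [-0.007, 0.184, -0.983], [-1.0, 0.013, 0.009]] [ 1.27817808 -3.03420959 -0.03995077]
lens_case [([0.4448, 0.0876, -0.0017], 0.76)]
cover_end [([0.4558, 0.0385, 0.0255], 0.68)]
[(0.87, np.int64(19700))]
[(0.81, np.int64(631))]
lens_case wrist conf 0.65 px 24531
lens_case xyz [0.4445 0.0863 0.    ] yaw -79.3 pitch 0.0 1-IoU [0.013]
dist mm 0.1 ang 0.9  shift(tool) [-0.      0.0001 -0.0001]  rotvec [ 0.08  0.49 -0.76] world d [0.0001 0.0001 0.    ]
```

View pics/w2.png

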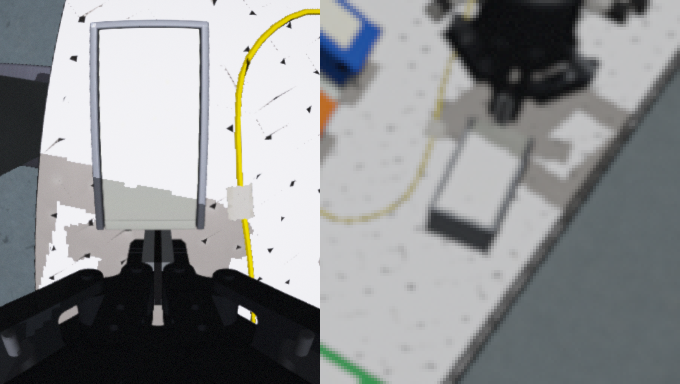

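The cover looks shut, with its end flush with the rails at about (100–205, 228). I'll give it one more gentle push at a lower height to be sure, then retreat up.

carry_out --motion '[0, 0.5, -0.8, 0, 0, 0.003, 1, 0, 0, 0, 0.007, 0, 0, 1, 0, 0, 0, 0, 0, -0.004, 1, 0, 0, 0, 0, 0, -0.002, 1, 0, 0, 0, 0, 0, -0.002, 1]'

```text
time_s: 6.3
eef_pos: [0.4591, 0.03, 0.0255]
eef_rot: [0.543, 0.451, 0.544, -0.453]
wrist_force: [1.3, -3.9, 0.8]
opening: 0.004
```

carry_out --motion '[0, 0, 0, 0, 0, 0.006, 1, 0, 0, 0, 0, 0, 0.004, 1, 0, 0, 0, -0.04, 0, 0.01, -1, 0, 0, 0, -0.05, 0, 0, -1, 0, 0, 0, -0.05, 0, 0, -1, 0, 0, 0, 0, 0, 0, -1]'

```text
time_s: 6.9
eef_pos: [0.4599, 0.0106, 0.167]
eef_rot: [0.539, 0.45, 0.548, -0.454]
wrist_force: [0.2, -0.3, 0.5]
opening: 0.681
```

```bash
python3 - <<'E'
from h import *
r=np.radians
c=look("wrist")
x=fit([c],"lens_case",[.4445,.0863,0,r(-79.3),0],[0,1,3])
d=ctrl.landmark_of("wrist","cover_end")[:1]; print([((c["T"]@np.r_[e["point"],1])[:3].round(4).tolist(),round(e["conf"],2)) for e in d])
# blue approach: tool 30 deg tilt, above blue
bl=[.6414,.0516,.0488,r(9),r(30)]
Rb,_=pose(*bl); n=Rb.as_matrix()[:,2]
rot=down(r(9),r(30)); p0=np.array(bl[:3])+n*(.024-.0187)   # TCP when grasping
print("normal",n.round(3),"TCP grasp",p0.round(4))
for fl in (0,1):
  print(fl); steps(p0+n*.12,down(r(9),r(30),fl))
path([(p0+n*.13,rot,11)])
E
```

```text
lens_case wrist conf 0.68 px 6777
lens_case xyz [0.4436 0.0916 0.    ] yaw -78.7 pitch 0.0 1-IoU [0.014]
[([0.4516, 0.0379, 0.0259], 0.86)]
normal [-0.494 -0.078  0.866] TCP grasp [0.6388 0.0512 0.0534]
0
dist mm 127.9 ang 92.9  shift(tool) [-0.      0.1277 -0.0068]  rotvec [-86.23 -25.27  23.64] world d [ 0.1243  0.0301 -0.0028]
1
dist mm 127.9 ang 95.4  shift(tool) [-0.      0.1277 -0.0068]  rotvec [88.87 23.79 25.43] world d [ 0.1243  0.0301 -0.0028]
seg n 11 mm/row 11.2 deg/row 8.45
   [-7.84, -2.3, 2.15] [-0.0008, 0.0111, -0.0006]
   [-7.84, -2.3, 2.15] [-0.0004, 0.0111, 0.0009]
   [-7.84, -2.3, 2.15] [0.0001, 0.0109, 0.0024]
   [-7.84, -2.3, 2.15] [0.0007, 0.0105, 0.0039]
   [-7.84, -2.3, 2.15] [0.0012, 0.0098, 0.0052]
   [-7.84, -2.3, 2.15] [0.0018, 0.009, 0.0065]
   [-7.84, -2.3, 2.15] [0.0024, 0.0079, 0.0075]
   [-7.84, -2.3, 2.15] [0.003, 0.0067, 0.0084]
   [-7.84, -2.3, 2.15] [0.0036, 0.0054, 0.0091]
   [-7.84, -2.3, 2.15] [0.0041, 0.004, 0.0096]
   [-7.84, -2.3, 2.15] [0.0046, 0.0025, 0.0099]
```

carry_out --motion '[-7.8, -2.3, 2.2, -0.001, 0.011, 0, -1, -7.8, -2.3, 2.2, 0, 0.011, 0.001, -1, -7.8, -2.3, 2.2, 0, 0.011, 0.002, -1, -7.8, -2.3, 2.2, 0, 0.011, 0.004, -1, -7.8, -2.3, 2.2, 0.001, 0.01, 0.005, -1, -7.8, -2.3, 2.2, 0.002, 0.009, 0.006, -1, -7.8, -2.3, 2.2, 0.002, 0.008, 0.008, -1, -7.8, -2.3, 2.2, 0.003, 0.007, 0.008, -1, -7.8, -2.3, 2.2, 0.004, 0.005, 0.009, -1, -7.8, -2.3, 2.2, 0.004, 0.004, 0.01, -1]'

```text
time_s: 8.05
eef_pos: [0.5508, 0.0448, 0.1414]
eef_rot: [0.848, 0.007, 0.53, 0.028]
wrist_force: [0.1, 0.9, 0.1]
opening: 1.001
```

carry_out --motion '[-7.8, -2.3, 2.2, 0.005, 0.002, 0.01, -1, 0, 0, 0, 0, 0, 0, -1]'

```text
time_s: 8.25
eef_pos: [0.5574, 0.0473, 0.1362]
eef_rot: [0.853, -0.033, 0.515, 0.075]
wrist_force: [0.4, 0.5, -0.5]
opening: 1.0
```

```bash
cat > slope.py <<'E'
from h import *
r=np.radians
def go(thing,x0,png=None):
    c=look("wrist",png)
    x=fit([c],thing,x0,[0,1,3])
    x=fit([c],thing,x,[0,1,2,3])
    Rb,_=pose(*x); n=Rb.as_matrix()[:,2]; rot=down(x[3],x[4]); p0=x[:3]+n*(.024-.0187)
    print("TCP grasp",p0.round(4)); steps(p0+n*.07,rot); steps(p0,rot)
E
python3 - <<'E'
from slope import *
go("blue_case",[.6414,.0516,.0488,r(9),r(30)],"w3.png")
E
```

```text
blue_case wrist conf 0.81 px 8125
blue_case xyz [0.6442 0.0537 0.0488] yaw 10.1 pitch 30.0 1-IoU [0.027]
blue_case wrist conf 0.81 px 8125
blue_case xyz [0.6453 0.0537 0.0475] yaw 9.9 pitch 30.0 1-IoU [0.025]
TCP grasp [0.6427 0.0532 0.0521]
dist mm 56.2 ang 2.6  shift(tool) [ 0.0449 -0.0089  0.0326]  rotvec [-1.32 -2.14 -0.67] world d [ 0.0505 -0.0004 -0.0247]
dist mm 120.6 ang 2.6  shift(tool) [ 0.1149 -0.0097  0.0352]  rotvec [-1.32 -2.14 -0.67] world d [ 0.085   0.0056 -0.0853]
```

View pics/w3.png

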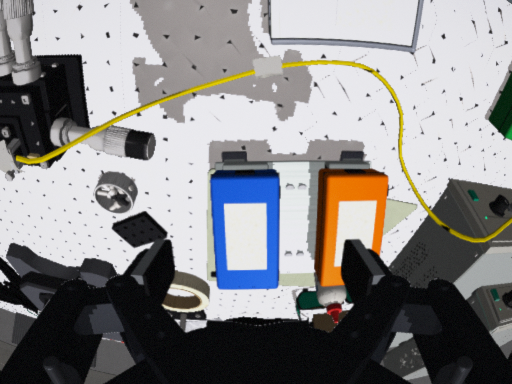

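Wrist view: blue case at (246,230), orange at (350,225), with a clear gap between them for the finger. I'll align over blue, then go in along its normal.

carry_out --motion '[-0.7, -1.1, -0.3, 0.01, -0.005, 0.017, -1, -0.6, -1, -0.3, 0.01, -0.004, 0.016, -1, 0, 0, 0, 0.02, 0, 0.001, -1, 0, 0, 0, 0, 0, 0, -1]'

```text
time_s: 8.8
eef_pos: [0.6084, 0.0478, 0.1176]
eef_rot: [0.862, -0.039, 0.5, 0.072]
wrist_force: [-1.1, 0.6, 0.7]
opening: 1.002
```

```bash
python3 - <<'E'
from slope import *
go("blue_case",[.6453,.0537,.0475,r(9.9),r(30)])
E
```

```text
blue_case wrist conf 0.98 px 12304
blue_case xyz [0.6445 0.0535 0.0475] yaw 9.8 pitch 30.0 1-IoU [0.02]
blue_case wrist conf 0.98 px 12304
blue_case xyz [0.6455 0.0536 0.0462] yaw 9.6 pitch 30.0 1-IoU [0.014]
TCP grasp [0.6429 0.0531 0.0508]
dist mm 8.7 ang 0.2  shift(tool) [ 0.0072 -0.0001 -0.0049]  rotvec [-0.2   0.06 -0.08] world d [-0.0006 -0.0002 -0.0087]
dist mm 77.4 ang 0.2  shift(tool) [ 0.0772 -0.0002 -0.005 ]  rotvec [-0.2   0.06 -0.08] world d [ 0.0339  0.0056 -0.0693]
```

carry_out --motion '[0, 0, 0, 0.022, 0, -0.005, -1, 0, 0, 0, 0.022, 0, 0, -1, 0, 0, 0, 0.02, 0, 0, -1, 0, 0, 0, 0.01, 0, 0, -1, 0, 0, 0, 0.002, 0, 0, -1, 0, 0, 0, 0, 0, 0, 1, 0, 0, 0, 0, 0, 0, 1, 0, 0, 0, 0, 0, 0, 1, 0, 0, 0, 0, 0, 0, 1, 0, 0, 0, 0, 0, 0, 1]'

```text
time_s: 9.95
eef_pos: [0.6441, 0.0534, 0.0589]
eef_rot: [0.866, -0.04, 0.494, 0.071]
wrist_force: [-0.1, -0.1, -1.5]
opening: 0.64
```

```bash
python3 - <<'E'
from slope import *
o=ctrl.get_obs(); print(o["opening"],o["wrist_force"])
steps((.6429,.0531,.0508),down(r(9.6),r(30)))
c=look("wrist"); m=fit([c],"blue_case",[.6455,.0536,.0465,r(9.6),r(30)],[0,1,2])
E
```

```text
0.6397372779094871 [-0.10333711 -0.05145269 -1.46891768]
dist mm 8.2 ang 0.6  shift(tool) [ 0.0064 -0.0001 -0.0052]  rotvec [-0.26  0.57  0.07] world d [-0.0012 -0.0003 -0.0081]
blue_case wrist conf 0.81 px 23712
blue_case xyz [0.6455 0.0539 0.0466] yaw 9.6 pitch 30.0 1-IoU [0.091]
```

Gripped, but 6 mm shallower than planned; I'll reopen and go deeper for a sound hold.

carry_out --motion '[0, 0, 0, 0, 0, 0, -1, 0, 0, 0, 0, 0, 0, -1, 0, 0, 0, 0.006, 0, -0.005, -1, 0, 0, 0, 0.006, 0, 0, -1, 0, 0, 0, 0, 0, 0, 1, 0, 0, 0, 0, 0, 0, 1, 0, 0, 0, 0, 0, 0, 1, 0, 0, 0, 0, 0, 0, 1, 0, 0, 0, 0, 0, 0, 1]'

```text
time_s: 10.95
eef_pos: [0.6469, 0.0534, 0.0455]
eef_rot: [0.866, -0.04, 0.493, 0.071]
wrist_force: [0.2, -0.6, 0.7]
opening: 0.647
```

```bash
python3 - <<'E'
from slope import *
o=ctrl.get_obs(); print(o["opening"],o["wrist_force"])
steps((.6429,.0531,.0508),down(r(9.6),r(30)))
E
```

```text
0.6473824437552299 [ 0.1963755  -0.63974319  0.74409503]
dist mm 6.6 ang 0.7  shift(tool) [-0.0066  0.0003 -0.0007]  rotvec [-0.26  0.65  0.1 ] world d [-0.004  -0.0003  0.0053]
```

carry_out --motion '[0, 0, 0, -0.026, 0, 0.015, 1, 0, 0, 0, -0.039, 0, 0.022, 1, 0, 0, 0, -0.039, 0, 0.022, 1]'

```text
time_s: 11.25
eef_pos: [0.6385, 0.0537, 0.1575]
eef_rot: [0.861, -0.038, 0.502, 0.072]
wrist_force: [0.6, 0.9, -2.8]
opening: 0.644
```

```bash
cat > place.py <<'E'
from h import *
r=np.radians
LX=[.4436,.0916,r(-78.7)]
def via(z,n=11,off=0.):
    e=np.array([np.cos(LX[2]),np.sin(LX[2])])
    path([(np.r_[np.array(LX[:2])-e*off,z],down(LX[2]),n)])
E
python3 - <<'E'
from place import *
o=ctrl.get_obs(); print(o["opening"],o["wrist_force"],o["q"].round(2))
via(.14)
E
```

```text
0.6444150309015354 [ 0.60198941  0.85883563 -2.75558926] [-0.19  0.12  1.93  0.31  0.63 -2.13]
seg n 11 mm/row 18.1 deg/row 8.34
   [7.79, 2.11, -2.09] [-0.0069, 0.0062, -0.0155]
   [7.79, 2.11, -2.09] [-0.0065, 0.0038, -0.0165]
   [7.79, 2.11, -2.09] [-0.006, 0.0013, -0.017]
   [7.79, 2.11, -2.09] [-0.0054, -0.0012, -0.0173]
   [7.79, 2.11, -2.09] [-0.0047, -0.0038, -0.0171]
   [7.79, 2.11, -2.09] [-0.0038, -0.0062, -0.0166]
   [7.79, 2.11, -2.09] [-0.003, -0.0085, -0.0157]
   [7.79, 2.11, -2.09] [-0.0021, -0.0107, -0.0145]
   [7.79, 2.11, -2.09] [-0.0011, -0.0126, -0.013]
   [7.79, 2.11, -2.09] [-0.0002, -0.0143, -0.0111]
   [7.79, 2.11, -2.09] [0.0007, -0.0157, -0.0091]
```

carry_out --motion '[7.8, 2.1, -2.1, -0.007, 0.006, -0.016, 1, 7.8, 2.1, -2.1, -0.007, 0.004, -0.017, 1, 7.8, 2.1, -2.1, -0.006, 0.001, -0.017, 1, 7.8, 2.1, -2.1, -0.005, -0.001, -0.017, 1, 7.8, 2.1, -2.1, -0.005, -0.004, -0.017, 1, 7.8, 2.1, -2.1, -0.004, -0.006, -0.017, 1, 7.8, 2.1, -2.1, -0.003, -0.009, -0.016, 1, 7.8, 2.1, -2.1, -0.002, -0.011, -0.015, 1, 7.8, 2.1, -2.1, -0.001, -0.013, -0.013, 1, 7.8, 2.1, -2.1, 0, -0.014, -0.011, 1]'

```text
time_s: 12.25
eef_pos: [0.459, 0.0863, 0.1459]
eef_rot: [0.595, 0.415, 0.552, -0.411]
wrist_force: [-0.6, 0.1, -1.2]
opening: 0.646
```

carry_out --motion '[7.8, 2.1, -2.1, 0.001, -0.016, -0.009, 1, 0, 0, 0, 0, 0, 0, 1]'

```text
time_s: 12.45
eef_pos: [0.4388, 0.0903, 0.1429]
eef_rot: [0.545, 0.453, 0.541, -0.453]
wrist_force: [1.1, -0.7, -1.9]
opening: 0.644
```

```bash
cat >> place.py <<'E'
def check(thing,below,bz,png=None,x=None):
    """held case pose in the tool (from wrist view) and where the tool must go to set it on the case below"""
    c=look("wrist",png); p,q=tool()
    a=q.as_matrix(); yaw=np.arctan2(-a[0,1],a[1,1])
    h=fit([c],thing,[p[0],p[1],p[2]+.002,yaw,0],[0,1])
    d=q.inv().apply(np.r_[h[:2],p[2]]-p); print("held centre in tool y,z",d[1:].round(4))
    if below:
        s=look("scene"); x=fit([c,s],below,[LX[0],LX[1],bz,LX[2],0],[0,1])
    steps([LX[0],LX[1],.14],down(LX[2])); print("tool yaw",np.degrees(yaw).round(2),"q",ctrl.get_obs()["q"].round(2))
E
python3 - <<'E'
from place import *
check("blue_case","lens_case",0,"w4.png")
E
```

```text
blue_case wrist conf 0.69 px 24475
blue_case xyz [0.4387 0.092  0.1453] yaw -79.5 pitch 0.0 1-IoU [0.169]
held centre in tool y,z [-0.0008 -0.002 ]
lens_case wrist conf 0.85 px 1125
lens_case scene conf 0.98 px 852
lens_case xyz [0.4435 0.0917 0.    ] yaw -78.7 pitch 0.0 1-IoU [0.849 0.186]
dist mm 5.0 ang 0.9  shift(tool) [ 0.0038  0.003  -0.0009]  rotvec [-0.78  0.34 -0.37] world d [ 0.0028  0.0014 -0.0038]
tool yaw -79.49 q [-0.06 -0.    2.   -0.    1.14 -0.24]
```

View pics/w4.png

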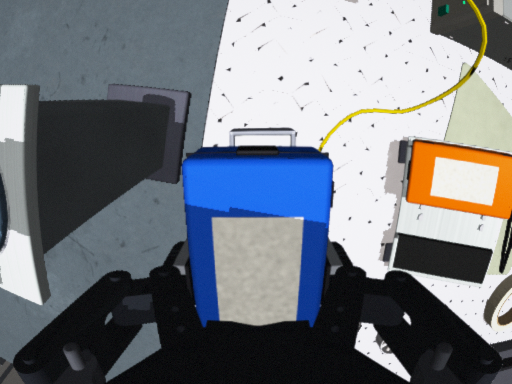

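The held blue case fills (185–332, 148–325), and the lens case's back end shows behind it at (230–298, 130). I'll repeat the fit using only the unoccluded far part.

```bash
cat >> place.py <<'E'
def held(thing,up=.0013,rowmax=225,below=None,bz=0):
    c=look("wrist"); p,q=tool(); a=q.as_matrix(); yaw=np.arctan2(-a[0,1],a[1,1])
    def cut(m): m=m.copy(); m[rowmax*4:]=0; return m
    def one(m,x0,idx):
        m=cut(m)
        def cost(v):
            x=np.array(x0,float); x[idx]=v; h=cut(hullmask(c,pose(*x))); return 1-(h&m).sum()/(h|m).sum()
        v0=np.array(x0,float)[idx]; s=np.vstack([v0]+[v0+.006*e for e in np.eye(len(idx))])
        res=minimize(cost,v0,method="Nelder-Mead",options=dict(initial_simplex=s,xatol=1e-4,fatol=1e-4)); return res.x,res.fun
    v,f=one(mask(c,thing),[p[0],p[1],p[2]+up,yaw,0],[0,1])
    d=q.inv().apply(np.r_[v,p[2]]-p); print("held centre",v.round(4),"cost",round(f,3),"in tool y,z",d[1:].round(4),"tool yaw",np.degrees(yaw).round(2))
    e=np.array([np.cos(LX[2]),np.sin(LX[2])]); 
    t=np.array(LX[:2])-(v-p[:2])
    steps(np.r_[t,p[2]],down(LX[2]))
E
python3 - <<'E'
from place import *
held("blue_case")
held("blue_case",rowmax=200)
E
```

```text
blue_case wrist conf 0.94 px 24360
held centre [0.4404 0.0912] cost 0.02 in tool y,z [-0.0001 -0.0011] tool yaw -79.5
dist mm 3.3 ang 0.9  shift(tool) [-0.      0.0033  0.0003]  rotvec [-0.82  0.33 -0.34] world d [0.0033 0.0003 0.    ]
blue_case wrist conf 0.77 px 24257
held centre [0.4402 0.0913] cost 0.022 in tool y,z [-0.0001 -0.0011] tool yaw -79.54
dist mm 3.5 ang 1.0  shift(tool) [-0.      0.0035  0.0003]  rotvec [-0.85  0.31 -0.33] world d [0.0035 0.0003 0.    ]
```

carry_out --motion '[-0.8, 0.3, -0.3, 0.003, 0.003, 0, 1, 0, 0, 0, 0.03, 0, 0, 1, 0, 0, 0, 0.03, 0, 0, 1, 0, 0, 0, 0.025, 0, 0, 1, 0, 0, 0, 0, 0, 0, 1]'

```text
time_s: 13.4
eef_pos: [0.4472, 0.0907, 0.0543]
eef_rot: [0.549, 0.448, 0.546, -0.446]
wrist_force: [-0.6, 0.2, -2.5]
opening: 0.647
```

```bash
python3 - <<'E'
from place import *
held("blue_case",rowmax=200)
p,q=tool(); print(p.round(4),q.as_matrix()[:,0].round(3),q.as_matrix()[2].round(3))
E
```

```text
blue_case wrist conf 0.96 px 24429
held centre [0.4467 0.0919] cost 0.025 in tool y,z [-0.0014 -0.0016] tool yaw -78.45
dist mm 4.6 ang 0.7  shift(tool) [ 0.0013 -0.0044 -0.0006]  rotvec [ 0.24  0.14 -0.62] world d [-0.0044 -0.0003 -0.0014]
[0.4497 0.0906 0.0573] [ 0.011 -0.    -1.   ] [-1.     0.011  0.002]
```

carry_out --motion '[0.2, 0.1, -0.6, 0.006, -0.004, -0.001, 1, 0, 0, 0, 0, 0, 0, 1, 0, 0, 0, 0, 0, 0, 1]'

```text
time_s: 13.8
eef_pos: [0.4485, 0.0907, 0.0543]
eef_rot: [0.549, 0.449, 0.545, -0.447]
wrist_force: [0.1, 0.0, -1.8]
opening: 0.652
```

```bash
python3 - <<'E'
from place import *
p,q=tool(); print(p.round(4))
held("blue_case",rowmax=200)
p,q=tool(); print(p.round(4))
E
```

```text
[0.4485 0.0907 0.0543]
blue_case wrist conf 0.6 px 24243
held centre [0.4482 0.0918] cost 0.023 in tool y,z [ 0.0001 -0.0011] tool yaw -78.63
dist mm 4.5 ang 0.3  shift(tool) [-0.0002 -0.0044 -0.0007]  rotvec [ 0.07  0.12 -0.3 ] world d [-0.0045 -0.0002  0.0002]
[0.4482 0.0907 0.0541]
```

carry_out --motion '[0, 0, 0, 0, -0.004, -0.001, 1, 0, 0, 0, 0.003, -0.002, 0, 1, 0, 0, 0, 0, 0, 0, 1]'

```text
time_s: 14.2
eef_pos: [0.442, 0.0905, 0.0517]
eef_rot: [0.549, 0.449, 0.545, -0.447]
wrist_force: [0.7, 0.5, -1.7]
opening: 0.643
```

```bash
python3 - <<'E'
from place import *
held("blue_case",rowmax=200)
p,q=tool(); print(p.round(4))
E
```

```text
blue_case wrist conf 0.57 px 24239
held centre [0.4417 0.0916] cost 0.023 in tool y,z [-0.0004 -0.0012] tool yaw -78.62
dist mm 1.6 ang 0.5  shift(tool) [0.0001 0.0016 0.0003]  rotvec [ 0.08  0.15 -0.42] world d [ 0.0016  0.     -0.0001]
[0.4426 0.0905 0.052 ]
```

carry_out --motion '[0, 0, 0, 0.006, 0.001, 0, 1, 0, 0, 0, 0.005, 0, 0, 1, 0, 0, 0, 0.002, 0, 0, 1, 0, 0, 0, 0, 0, 0, 1]'

```text
time_s: 14.7
eef_pos: [0.4438, 0.0907, 0.0376]
eef_rot: [0.549, 0.449, 0.545, -0.447]
wrist_force: [0.5, 0.3, -2.0]
opening: 0.65
```

carry_out --motion '[0, 0, 0, 0.002, 0, 0, 1, 0, 0, 0, 0, 0, 0, 1]'

```text
time_s: 14.9
eef_pos: [0.4437, 0.0907, 0.0352]
eef_rot: [0.549, 0.449, 0.545, -0.447]
wrist_force: [-0.7, -0.5, -0.9]
opening: 0.651
```

carry_out --motion '[0, 0, 0, 0.0015, 0, 0, 1, 0, 0, 0, 0, 0, 0, 1]'

```text
time_s: 15.1
eef_pos: [0.4438, 0.0907, 0.0337]
eef_rot: [0.549, 0.449, 0.545, -0.447]
wrist_force: [-1.0, 0.0, -1.0]
opening: 0.651
```

carry_out --motion '[0, 0, 0, 0.001, 0, 0, 1, 0, 0, 0, 0, 0, 0, 1]'

```text
time_s: 15.3
eef_pos: [0.4439, 0.0906, 0.0327]
eef_rot: [0.549, 0.449, 0.545, -0.447]
wrist_force: [-0.6, 0.3, -2.3]
opening: 0.646
```

carry_out --motion '[0, 0, 0, 0.0015, 0, 0, 1, 0, 0, 0, 0, 0, 0, 1]'

```text
time_s: 15.5
eef_pos: [0.4445, 0.0907, 0.0326]
eef_rot: [0.55, 0.449, 0.545, -0.447]
wrist_force: [-0.9, 0.6, -1.1]
opening: 0.648
```

carry_out --motion '[0, 0, 0, 0.0015, 0, 0, 1, 0, 0, 0, 0, 0, 0, 1]'

```text
time_s: 15.7
eef_pos: [0.4451, 0.0907, 0.0326]
eef_rot: [0.55, 0.449, 0.545, -0.446]
wrist_force: [-0.2, 0.9, -2.4]
opening: 0.652
```

carry_out --motion '[0, 0, 0, 0.002, -0.002, 0, 1, 0, 0, 0, 0, 0, 0, 1]'

```text
time_s: 15.9
eef_pos: [0.4459, 0.0907, 0.0328]
eef_rot: [0.551, 0.451, 0.543, -0.445]
wrist_force: [0.1, -0.0, -1.7]
opening: 0.65
```

```bash
python3 - <<'E'
from place import *
p,q=tool(); print(p.round(4),ctrl.get_obs()["wrist_force"])
held("blue_case",rowmax=200)
s=look("scene"); fit([s],"blue_case",[.444,.0916,.036,r(-78.7),0],[0,1,2])
print(ctrl.get_obs()["wrist_force"])
cv2.imwrite("pics/s1.png",cv2.resize(s["im"][140:270,260:430],None,fx=4,fy=4,interpolation=cv2.INTER_CUBIC))
E
```

```text
[0.4459 0.0907 0.0328] [ 0.14315488 -0.03348525 -1.69950354]
blue_case wrist conf 0.96 px 24397
held centre [0.4453 0.0917] cost 0.024 in tool y,z [-0.0003 -0.0011] tool yaw -78.6
dist mm 1.5 ang 0.7  shift(tool) [-0.0003 -0.0014 -0.0002]  rotvec [ 0.1   0.19 -0.7 ] world d [-0.0014 -0.      0.0003]
blue_case scene conf 0.66 px 700
blue_case xyz [ 0.4737  0.0129 -0.0783] yaw -78.7 pitch 0.0 1-IoU [0.257]
[0.49212251 0.30248972 3.54567587]
```

View pics/s1.png

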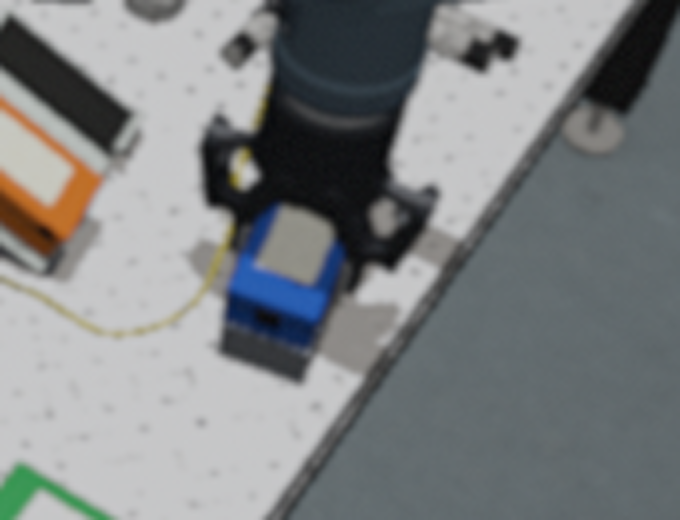

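The scene view shows blue resting on the grey case, with their ends in line around (270,330). The z value has stopped falling and the force is turning positive, so I'll release and rise.

carry_out --motion '[0, 0, 0, 0, 0, 0, 0.2, 0, 0, 0, 0, 0, 0, -0.4, 0, 0, 0, 0, 0, 0, -0.7, 0, 0, 0, 0, 0, 0, -1, 0, 0, 0, 0, 0, 0, -1, 0, 0, 0, -0.02, 0, 0, -1, 0, 0, 0, -0.04, 0, 0, -1, 0, 0, 0, -0.04, 0, 0, -1, 0, 0, 0, -0.03, 0, 0.03, -1, 0, 0, 0, 0, 0, 0, -1]'

```text
time_s: 17.1
eef_pos: [0.4472, 0.0606, 0.1642]
eef_rot: [0.549, 0.448, 0.546, -0.447]
wrist_force: [0.3, 0.0, -0.3]
opening: 1.0
```

```bash
cat > over.py <<'E'
from h import *
r=np.radians
def view(stack,x0=(.4436,.0916),yaw=r(-78.7),png=None):
    c=look("wrist",png); p,q=tool(); print("tcp",p.round(4))
    out=[]
    for t,z in stack: out.append(fit([c],t,[x0[0],x0[1],z,yaw,0],[0,1,3]))
    return c,out
E
python3 - <<'E'
from over import *
c,o=view([("blue_case",.036)],png="w5.png")
v=c["im"]
for z,x in ((0,(.4436,.0916,r(-78.7))),(.036,o[0][[0,1,3]])):
    u=proj(c,pose(x[0],x[1],z,x[2],0)[0].apply(E)+[x[0],x[1],z])
    for k in u: cv2.circle(v,tuple(int(a) for a in k.round()),1,(0,255,0) if z else (0,0,255),-1)
cv2.imwrite("pics/w5.png",cv2.resize(v[0:270,120:400],None,fx=2,fy=2))
og=[.6261,.1447,.05,r(9.6),r(30)]
Rb,_=pose(*og); n=Rb.as_matrix()[:,2]
p0=np.array(og[:3])+n*.14-Rb.as_matrix()[:,0]*.02
path([(p0,down(og[3],og[4]),11)])
E
```

```text
tcp [0.4455 0.062  0.1621]
blue_case wrist conf 0.7 px 8695
blue_case xyz [0.4449 0.0929 0.036 ] yaw -78.5 pitch 0.0 1-IoU [0.021]
seg n 11 mm/row 10.7 deg/row 8.38
   [-7.81, -2.18, 2.1] [-0.0001, 0.0098, -0.0043]
   [-7.81, -2.18, 2.1] [0.0001, 0.0103, -0.0029]
   [-7.81, -2.18, 2.1] [0.0004, 0.0106, -0.0015]
   [-7.81, -2.18, 2.1] [0.0008, 0.0106, -0.0001]
   [-7.81, -2.18, 2.1] [0.0012, 0.0105, 0.0013]
   [-7.81, -2.18, 2.1] [0.0017, 0.0102, 0.0027]
   [-7.81, -2.18, 2.1] [0.0021, 0.0097, 0.004]
   [-7.81, -2.18, 2.1] [0.0027, 0.009, 0.0052]
   [-7.81, -2.18, 2.1] [0.0032, 0.0081, 0.0062]
   [-7.81, -2.18, 2.1] [0.0037, 0.007, 0.0071]
   [-7.81, -2.18, 2.1] [0.0042, 0.0059, 0.0078]
```

View pics/w5.png

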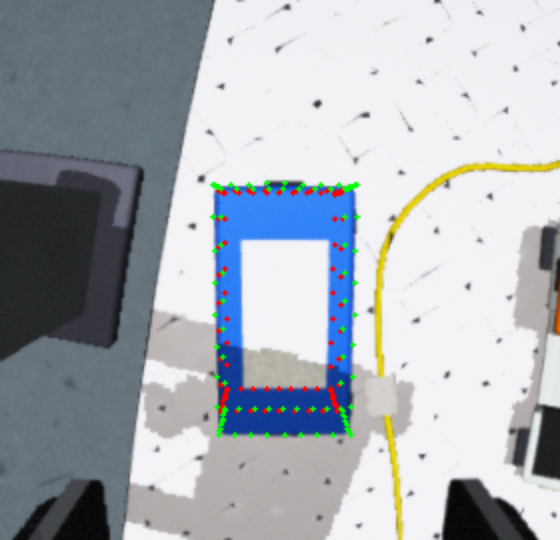

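Blue sits square at (285,310) in the crop, within about 2 mm of the grey case's measured pose. Orange is next.

carry_out --motion '[-7.8, -2.2, 2.1, 0, 0.01, -0.004, -1, -7.8, -2.2, 2.1, 0, 0.01, -0.003, -1, -7.8, -2.2, 2.1, 0, 0.011, -0.001, -1, -7.8, -2.2, 2.1, 0.001, 0.011, 0, -1, -7.8, -2.2, 2.1, 0.001, 0.011, 0.001, -1, -7.8, -2.2, 2.1, 0.002, 0.01, 0.003, -1, -7.8, -2.2, 2.1, 0.002, 0.01, 0.004, -1, -7.8, -2.2, 2.1, 0.003, 0.009, 0.005, -1, -7.8, -2.2, 2.1, 0.003, 0.008, 0.006, -1, -7.8, -2.2, 2.1, 0.004, 0.007, 0.007, -1]'

```text
time_s: 18.2
eef_pos: [0.5185, 0.1348, 0.1388]
eef_rot: [0.85, -0.007, 0.526, 0.038]
wrist_force: [-0.7, 0.6, -0.8]
opening: 1.001
```

carry_out --motion '[-7.8, -2.2, 2.1, 0.004, 0.006, 0.008, -1, 0, 0, 0, 0, 0, 0, -1]'

```text
time_s: 18.4
eef_pos: [0.5225, 0.1425, 0.1338]
eef_rot: [0.854, -0.052, 0.51, 0.087]
wrist_force: [0.5, -0.3, 0.7]
opening: 1.005
```

```bash
python3 - <<'E'
from slope import *
go("orange_case",[.627,.146,.048,r(9.6),r(30)])
E
```

```text
orange_case wrist conf 0.81 px 7068
orange_case xyz [0.6308 0.1468 0.048 ] yaw 9.9 pitch 30.0 1-IoU [0.038]
orange_case wrist conf 0.81 px 7068
orange_case xyz [0.634  0.1471 0.0443] yaw 9.8 pitch 30.0 1-IoU [0.023]
TCP grasp [0.6314 0.1467 0.0489]
dist mm 77.9 ang 2.4  shift(tool) [ 0.0566 -0.0159  0.0511]  rotvec [ 1.4  -1.69 -0.84] world d [ 0.0736 -0.0014 -0.0257]
dist mm 138.4 ang 2.4  shift(tool) [ 0.1266 -0.017   0.0532]  rotvec [ 1.4  -1.69 -0.84] world d [ 0.1081  0.0045 -0.0863]
```

carry_out --motion '[0.7, -0.9, -0.4, 0.01, -0.008, 0.025, -1, 0.7, -0.8, -0.4, 0.02, -0.008, 0.025, -1, 0, 0, 0, 0.02, 0, 0.001, -1, 0, 0, 0, 0, 0, 0, -1]'

```text
time_s: 18.95
eef_pos: [0.5961, 0.1401, 0.1156]
eef_rot: [0.863, -0.037, 0.499, 0.07]
wrist_force: [-0.7, 0.4, 0.2]
opening: 1.002
```

```bash
python3 - <<'E'
from slope import *
go("orange_case",[.632,.147,.046,r(9.8),r(30)])
E
```

```text
orange_case xyz [0.632 0.147 0.046] yaw 9.8 pitch 30.0 1-IoU []
orange_case xyz [0.632 0.147 0.046] yaw 9.8 pitch 30.0 1-IoU []
TCP grasp [0.6294 0.1465 0.0506]
dist mm 6.9 ang 0.7  shift(tool) [ 0.0052  0.0006 -0.0045]  rotvec [-0.63  0.17  0.08] world d [-0.0014  0.0004 -0.0068]
dist mm 75.4 ang 0.7  shift(tool) [ 0.0752  0.0007 -0.0047]  rotvec [-0.63  0.17  0.08] world d [ 0.0331  0.0064 -0.0674]
```

```bash
python3 - <<'E'
from slope import *
go("orange_case",[.632,.147,.046,r(9.8),r(30)])
E
```

```text
orange_case wrist conf 0.59 px 12557
orange_case xyz [0.6298 0.1463 0.046 ] yaw 9.7 pitch 30.0 1-IoU [0.019]
orange_case wrist conf 0.59 px 12557
orange_case xyz [0.6296 0.1463 0.0463] yaw 9.7 pitch 30.0 1-IoU [0.019]
TCP grasp [0.627  0.1458 0.0509]
dist mm 8.1 ang 0.6  shift(tool) [ 0.0042  0.0004 -0.0069]  rotvec [-0.52  0.25  0.05] world d [-0.0039 -0.0002 -0.0071]
dist mm 74.5 ang 0.6  shift(tool) [ 0.0742  0.0004 -0.0073]  rotvec [-0.52  0.25  0.05] world d [ 0.0306  0.0057 -0.0677]
```

carry_out --motion '[-0.5, 0.2, 0, 0.02, 0, -0.007, -1, 0, 0, 0, 0.022, 0, -0.002, -1, 0, 0, 0, 0.022, 0, 0, -1, 0, 0, 0, 0.012, 0, 0, -1, 0, 0, 0, 0.005, 0, 0, -1, 0, 0, 0, 0, 0, 0, -1]'

```text
time_s: 19.85
eef_pos: [0.6309, 0.1462, 0.0477]
eef_rot: [0.865, -0.042, 0.494, 0.072]
wrist_force: [0.8, -0.7, 0.6]
opening: 0.998
```

```bash
python3 - <<'E'
from slope import *
steps((.627,.1458,.0509),down(r(9.7),r(30)))
E
```

```text
dist mm 5.0 ang 0.5  shift(tool) [-0.0047  0.0003 -0.0017]  rotvec [-0.03  0.51  0.1 ] world d [-0.0039 -0.0004  0.0032]
```

Good depth; close and lift.

carry_out --motion '[0, 0, 0, 0.001, 0, -0.001, 1, 0, 0, 0, 0, 0, 0, 1, 0, 0, 0, 0, 0, 0, 1, 0, 0, 0, 0, 0, 0, 1, 0, 0, 0, 0, 0, 0, 1]'

```text
time_s: 20.35
eef_pos: [0.6296, 0.1463, 0.0485]
eef_rot: [0.865, -0.042, 0.494, 0.073]
wrist_force: [0.1, -0.0, -2.8]
opening: 0.648
```

```bash
sed -i 's/^LX=.*/LX=[.4443,.0922,r(-78.6)]/' place.py; python3 - <<'E'
from slope import *
steps((.627,.1458,.0509),down(r(9.7),r(30)))
E
```

```text
dist mm 3.6 ang 0.6  shift(tool) [-0.0035 -0.0001 -0.0011]  rotvec [-0.01  0.57  0.09] world d [-0.0026 -0.0005  0.0024]
```

carry_out --motion '[0, 0, 0, -0.026, 0, 0.015, 1, 0, 0, 0, -0.039, 0, 0.022, 1, 0, 0, 0, -0.039, 0, 0.022, 1]'

```text
time_s: 20.65
eef_pos: [0.6214, 0.1456, 0.161]
eef_rot: [0.861, -0.041, 0.502, 0.073]
wrist_force: [1.6, -0.2, -2.4]
opening: 0.648
```

```bash
python3 - <<'E'
from place import *
print(ctrl.get_obs()["opening"],ctrl.get_obs()["wrist_force"])
via(.18)
E
```

```text
0.648205961067149 [ 1.6302014  -0.23569998 -2.42677946]
seg n 11 mm/row 16.9 deg/row 8.36
   [7.82, 2.12, -2.07] [-0.0097, -0.0021, -0.0137]
   [7.82, 2.12, -2.07] [-0.0091, -0.0043, -0.0136]
   [7.82, 2.12, -2.07] [-0.0084, -0.0064, -0.0132]
   [7.82, 2.12, -2.07] [-0.0077, -0.0085, -0.0124]
   [7.82, 2.12, -2.07] [-0.0069, -0.0104, -0.0114]
   [7.82, 2.12, -2.07] [-0.0061, -0.0121, -0.0101]
   [7.82, 2.12, -2.07] [-0.0053, -0.0136, -0.0086]
   [7.82, 2.12, -2.07] [-0.0045, -0.0148, -0.0068]
   [7.82, 2.12, -2.07] [-0.0037, -0.0158, -0.0049]
   [7.82, 2.12, -2.07] [-0.003, -0.0164, -0.0028]
   [7.82, 2.12, -2.07] [-0.0023, -0.0167, -0.0006]
```

carry_out --motion '[7.8, 2.1, -2.1, -0.01, -0.002, -0.014, 1, 7.8, 2.1, -2.1, -0.009, -0.004, -0.014, 1, 7.8, 2.1, -2.1, -0.008, -0.006, -0.013, 1, 7.8, 2.1, -2.1, -0.008, -0.008, -0.012, 1, 7.8, 2.1, -2.1, -0.007, -0.01, -0.011, 1, 7.8, 2.1, -2.1, -0.006, -0.012, -0.01, 1, 7.8, 2.1, -2.1, -0.005, -0.014, -0.009, 1, 7.8, 2.1, -2.1, -0.004, -0.015, -0.007, 1, 7.8, 2.1, -2.1, -0.004, -0.016, -0.005, 1, 7.8, 2.1, -2.1, -0.003, -0.016, -0.003, 1]'

```text
time_s: 21.65
eef_pos: [0.4569, 0.1005, 0.1871]
eef_rot: [0.589, 0.422, 0.549, -0.418]
wrist_force: [0.4, -0.3, -1.3]
opening: 0.646
```

carry_out --motion '[7.8, 2.1, -2.1, -0.002, -0.017, -0.001, 1, 0, 0, 0, 0, 0, 0, 1, 0, 0, 0, 0, 0, 0, 1]'

```text
time_s: 21.95
eef_pos: [0.4395, 0.0959, 0.1886]
eef_rot: [0.539, 0.46, 0.536, -0.458]
wrist_force: [0.7, -0.6, -1.8]
opening: 0.648
```

```bash
python3 - <<'E'
from place import *
held("orange_case",up=-.0005,rowmax=200)
E
```

```text
orange_case wrist conf 0.61 px 23999
held centre [0.4394 0.0972] cost 0.025 in tool y,z [ 0.0001 -0.0012] tool yaw -80.96
dist mm 7.1 ang 2.4  shift(tool) [0.     0.004  0.0059]  rotvec [-2.36  0.09 -0.23] world d [ 0.0049 -0.0052  0.    ]
```

carry_out --motion '[-2.4, 0.1, -0.2, 0.01, 0.003, 0.006, 1, 0, 0, 0, 0.03, 0, 0, 1, 0, 0, 0, 0.03, 0, 0, 1, 0, 0, 0, 0.02, 0, 0, 1, 0, 0, 0, 0.004, 0, 0, 1, 0, 0, 0, 0, 0, 0, 1]'

```text
time_s: 22.65
eef_pos: [0.4476, 0.0922, 0.093]
eef_rot: [0.554, 0.445, 0.548, -0.442]
wrist_force: [-0.7, -0.3, -0.9]
opening: 0.647
```

```bash
python3 - <<'E'
from place import *
print(tool()[0])
held("orange_case",up=-.0005,rowmax=200)
E
```

```text
[0.44762925 0.09223188 0.09299507]
orange_case wrist conf 0.81 px 23928
held centre [0.4474 0.0936] cost 0.026 in tool y,z [-0.     -0.0015] tool yaw -77.65
dist mm 3.9 ang 1.1  shift(tool) [ 0.0006 -0.0038  0.0005]  rotvec [ 0.92  0.23 -0.61] world d [-0.0036 -0.0014 -0.0006]
```

carry_out --motion '[0.9, 0.2, -0.6, 0.004, -0.003, 0, 1, 0, 0, 0, 0.004, -0.001, 0, 1, 0, 0, 0, 0.002, 0, 0, 1, 0, 0, 0, 0, 0, 0, 1]'

```text
time_s: 23.15
eef_pos: [0.4468, 0.0912, 0.0864]
eef_rot: [0.549, 0.449, 0.545, -0.447]
wrist_force: [0.7, -0.5, -2.3]
opening: 0.649
```

```bash
python3 - <<'E'
from place import *
print(tool()[0])
held("orange_case",up=-.0005,rowmax=200)
E
```

```text
[0.44680619 0.09121067 0.08639843]
orange_case wrist conf 0.74 px 24002
held centre [0.4466 0.0926] cost 0.023 in tool y,z [ 0.     -0.0014] tool yaw -78.61
dist mm 2.4 ang 0.4  shift(tool) [ 0.     -0.0024 -0.0001]  rotvec [-0.01  0.12 -0.33] world d [-0.0024 -0.0004 -0.    ]
```

carry_out --motion '[0, 0, 0, 0.004, -0.002, 0, 1, 0, 0, 0, 0.004, -0.001, 0, 1, 0, 0, 0, 0.002, 0, 0, 1, 0, 0, 0, 0, 0, 0, 1]'

```text
time_s: 23.65
eef_pos: [0.4438, 0.0905, 0.0758]
eef_rot: [0.549, 0.449, 0.545, -0.447]
wrist_force: [0.5, 0.3, -1.4]
opening: 0.643
```

carry_out --motion '[0, 0, 0, 0.0015, 0, 0, 1, 0, 0, 0, 0, 0, 0, 1]'

```text
time_s: 23.85
eef_pos: [0.4437, 0.0905, 0.074]
eef_rot: [0.549, 0.449, 0.545, -0.447]
wrist_force: [0.2, 0.4, -2.2]
opening: 0.651
```

Position is on target; final millimetres.

carry_out --motion '[0, 0, 0, 0.0015, 0, 0, 1, 0, 0, 0, 0, 0, 0, 1]'

```text
time_s: 24.05
eef_pos: [0.4438, 0.0905, 0.0724]
eef_rot: [0.549, 0.449, 0.545, -0.447]
wrist_force: [0.2, -0.8, -2.2]
opening: 0.645
```

carry_out --motion '[0, 0, 0, 0.001, 0, 0, 1, 0, 0, 0, 0, 0, 0, 1]'

```text
time_s: 24.25
eef_pos: [0.4439, 0.0905, 0.0714]
eef_rot: [0.549, 0.449, 0.545, -0.447]
wrist_force: [-0.0, -0.6, -1.5]
opening: 0.648
```

carry_out --motion '[0, 0, 0, 0.001, 0, 0, 1]'

```text
time_s: 24.35
eef_pos: [0.4442, 0.0905, 0.0708]
eef_rot: [0.549, 0.449, 0.545, -0.447]
wrist_force: [-4.3, 1.4, 14.8]
opening: 0.652
```

carry_out --motion '[0, 0, 0, 0, 0, 0, 1, 0, 0, 0, 0, 0, 0, -0.2, 0, 0, 0, 0, 0, 0, -0.6, 0, 0, 0, 0, 0, 0, -1, 0, 0, 0, 0, 0, 0, -1, 0, 0, 0, -0.02, 0, 0, -1, 0, 0, 0, -0.04, 0, 0, -1, 0, 0, 0, -0.04, 0, 0, -1, 0, 0, 0, -0.03, 0, 0.03, -1, 0, 0, 0, 0, 0, 0, -1]'

```text
time_s: 25.35
eef_pos: [0.4492, 0.0607, 0.2055]
eef_rot: [0.55, 0.448, 0.545, -0.446]
wrist_force: [0.3, 0.2, 0.3]
opening: 0.997
```

```bash
python3 - <<'E'
from over import *
c,o=view([("orange_case",.072)],(.4443,.0922),png="w6.png")
rot=down(r(0.9)); p=tool()[0]
print(ctrl.get_obs()["q"].round(2))
# raise above, then to green, camera sits behind (tool -z = -case x) -> stay ~ over green
path([((.43,.20,.22),rot,11),((.43,.3175,.20),rot,3)])
s=look("scene")
fit([s,look("top")],"green_case",[.4499,.3175,0,r(.9),0],[0,1,3])
cv2.imwrite("pics/c6.png",np.hstack([cv2.resize(c["im"][60:260,130:390],(650,500)),]))
E
```

```text
tcp [0.4477 0.062  0.2035]
orange_case wrist conf 0.81 px 8446
orange_case xyz [0.4441 0.0931 0.072 ] yaw -78.6 pitch 0.0 1-IoU [0.02]
[-0.13 -0.08  1.94  0.    1.28 -0.33]
seg n 11 mm/row 12.7 deg/row 7.22
   [-7.22, -0.01, -0.0] [-0.0017, 0.001, -0.0125]
   [-7.22, -0.01, -0.0] [-0.0017, 0.0026, -0.0123]
   [-7.22, -0.01, -0.0] [-0.0017, 0.0041, -0.0119]
   [-7.22, -0.01, -0.0] [-0.0017, 0.0056, -0.0113]
   [-7.22, -0.01, -0.0] [-0.0017, 0.007, -0.0105]
   [-7.22, -0.01, -0.0] [-0.0017, 0.0082, -0.0095]
   [-7.22, -0.01, -0.0] [-0.0017, 0.0094, -0.0084]
   [-7.22, -0.01, -0.0] [-0.0017, 0.0103, -0.0072]
   [-7.22, -0.01, -0.0] [-0.0017, 0.0111, -0.0058]
   [-7.22, -0.01, -0.0] [-0.0017, 0.0118, -0.0044]
   [-7.22, -0.01, -0.0] [-0.0017, 0.0122, -0.0028]
seg n 3 mm/row 39.7 deg/row 0.0
   [0.0, 0.0, 0.0] [0.0067, 0.0392, 0.0006]
   [0.0, 0.0, 0.0] [0.0067, 0.0392, 0.0006]
   [0.0, 0.0, 0.0] [0.0067, 0.0392, 0.0006]
green_case scene conf 0.65 px 1438
green_case top conf 0.76 px 1141
green_case xyz [0.449  0.3181 0.    ] yaw 1.7 pitch 0.0 1-IoU [0.067 0.055]
```

View pics/c6.png

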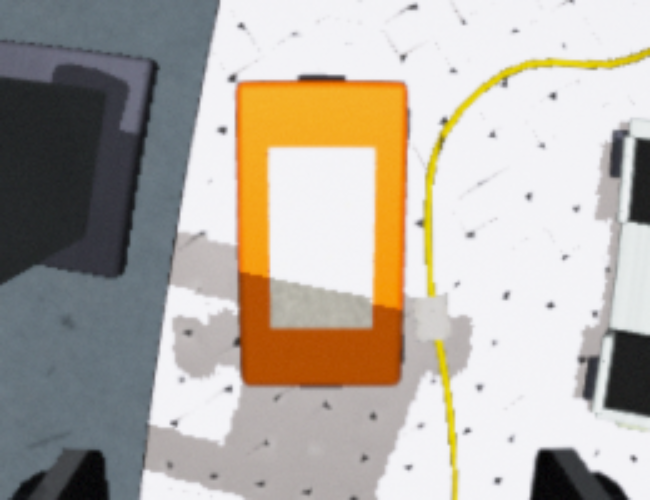

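Orange sits flush over blue, whose edges don't show around it at (240–407, 80–385). Now green.

carry_out --motion '[-7.3, 0, 0, -0.002, 0.001, -0.013, -1, -7.3, 0, 0, -0.002, 0.003, -0.012, -1, -7.3, 0, 0, -0.002, 0.004, -0.012, -1, -7.3, 0, 0, -0.002, 0.006, -0.011, -1, -7.3, 0, 0, -0.002, 0.007, -0.01, -1, -7.3, 0, 0, -0.002, 0.008, -0.01, -1, -7.3, 0, 0, -0.002, 0.009, -0.008, -1, -7.3, 0, 0, -0.002, 0.01, -0.007, -1, -7.3, 0, 0, -0.002, 0.011, -0.006, -1, -7.3, 0, 0, -0.002, 0.012, -0.004, -1]'

```text
time_s: 26.65
eef_pos: [0.417, 0.1945, 0.2063]
eef_rot: [0.695, 0.014, 0.719, -0.014]
wrist_force: [-0.1, 0.4, -0.5]
opening: 0.995
```

carry_out --motion '[-7.2, 0, 0, -0.002, 0.02, -0.003, -1, 0, 0, 0, 0.007, 0.039, 0, -1, 0, 0, 0, 0.007, 0.039, 0, -1, 0, 0, 0, 0.007, 0.03, 0, -1, 0, 0, 0, 0, 0, 0, -1]'

```text
time_s: 27.15
eef_pos: [0.3988, 0.3285, 0.1809]
eef_rot: [0.691, -0.035, 0.721, 0.034]
wrist_force: [-0.7, -0.4, -0.5]
opening: 1.001
```

```bash
cat > flat.py <<'E'
from h import *
r=np.radians
def go(thing,x0,tz):
    c=look("wrist"); x=fit([c],thing,x0,[0,1,3]); rot=down(x[3])
    print("tcp",tool()[0].round(4)); steps([x[0],x[1],.09],rot); steps([x[0],x[1],tz],rot)
E
python3 - <<'E'
from flat import *
go("green_case",[.449,.318,0,r(1.5),0],.006)
E
```

```text
green_case wrist conf 0.75 px 5125
green_case xyz [0.4518 0.3197 0.    ] yaw 1.8 pitch 0.0 1-IoU [0.029]
tcp [0.3996 0.3262 0.1816]
dist mm 105.6 ang 4.5  shift(tool) [ 0.0894 -0.0114  0.0551]  rotvec [ 3.76 -2.4   0.08] world d [ 0.0522 -0.0065 -0.0916]
dist mm 183.3 ang 4.5  shift(tool) [ 0.1733 -0.0114  0.0586]  rotvec [ 3.76 -2.4   0.08] world d [ 0.0522 -0.0065 -0.1756]
```

carry_out --motion '[1.9, -1.2, 0, 0.02, -0.006, 0.027, -1, 1.9, -1.2, 0, 0.03, -0.005, 0.025, -1, 0, 0, 0, 0.025, 0, 0.001, -1, 0, 0, 0, 0.01, 0, 0, -1, 0, 0, 0, 0, 0, 0, -1]'

```text
time_s: 27.75
eef_pos: [0.4546, 0.3153, 0.0929]
eef_rot: [0.708, -0.01, 0.706, 0.008]
wrist_force: [0.9, -0.3, 0.1]
opening: 1.002
```

```bash
python3 - <<'E'
from flat import *
go("green_case",[.4518,.3197,0,r(1.8),0],.006)
E
```

```text
green_case wrist conf 0.98 px 10938
green_case xyz [0.4506 0.3196 0.    ] yaw 1.5 pitch 0.0 1-IoU [0.025]
tcp [0.4554 0.3161 0.0946]
dist mm 7.5 ang 0.3  shift(tool) [ 0.0046  0.0036 -0.0047]  rotvec [-0.01  0.3   0.09] world d [-0.0048  0.0034 -0.0046]
dist mm 88.8 ang 0.3  shift(tool) [ 0.0886  0.0037 -0.0051]  rotvec [-0.01  0.3   0.09] world d [-0.0048  0.0034 -0.0886]
```

carry_out --motion '[0, 0.3, 0, 0.03, 0.004, -0.005, -1, 0, 0, 0, 0.03, 0, -0.001, -1, 0, 0, 0, 0.015, 0, 0, -1, 0, 0, 0, 0.005, 0, 0, -1, 0, 0, 0, 0, 0, 0, -1]'

```text
time_s: 28.35
eef_pos: [0.4553, 0.3228, 0.0211]
eef_rot: [0.712, -0.008, 0.702, 0.011]
wrist_force: [-0.5, 0.0, 0.1]
opening: 1.001
```

```bash
python3 - <<'E'
from flat import *
print(tool()[0]); steps([.4506,.3196,.006],down(r(1.5)))
E
```

```text
[0.45527433 0.32278483 0.02111928]
dist mm 16.1 ang 0.8  shift(tool) [ 0.015  -0.0031 -0.005 ]  rotvec [ 0.03  0.77 -0.22] world d [-0.0047 -0.0032 -0.0151]
```

carry_out --motion '[0, 0.8, -0.2, 0.006, -0.002, -0.005, -1, 0, 0, 0, 0.006, -0.001, -0.003, -1, 0, 0, 0, 0.003, 0, 0, -1, 0, 0, 0, 0, 0, 0, -1]'

```text
time_s: 28.75
eef_pos: [0.4493, 0.3205, 0.0086]
eef_rot: [0.708, -0.009, 0.706, 0.01]
wrist_force: [-0.2, -0.6, -0.3]
opening: 0.999
```

carry_out --motion '[0, 0, 0, 0, 0, 0, 1, 0, 0, 0, 0, 0, 0, 1, 0, 0, 0, 0, 0, 0, 1, 0, 0, 0, 0, 0, 0, 1, 0, 0, 0, 0, 0, 0, 1]'

```text
time_s: 29.25
eef_pos: [0.4499, 0.3207, 0.0093]
eef_rot: [0.709, -0.009, 0.705, 0.01]
wrist_force: [0.2, 0.8, -0.6]
opening: 0.644
```

```bash
python3 - <<'E'
from flat import *
print(tool()[0]); steps([.4506,.3196,.006],down(r(1.5)))
E
```

```text
[0.44992448 0.32070187 0.00929346]
dist mm 3.5 ang 0.3  shift(tool) [ 0.0033 -0.0011  0.0006]  rotvec [ 0.05  0.28 -0.15] world d [ 0.0007 -0.0011 -0.0033]
```

carry_out --motion '[0, 0, 0, -0.02, 0, 0, 1, 0, 0, 0, -0.045, 0, 0, 1, 0, 0, 0, -0.05, 0, 0, 1, 0, 0, 0, -0.05, 0, 0, 1, 0, 0, 0, -0.03, 0, 0, 1]'

```text
time_s: 29.75
eef_pos: [0.4435, 0.3177, 0.2023]
eef_rot: [0.703, -0.011, 0.712, 0.008]
wrist_force: [1.4, -0.5, -2.7]
opening: 0.641
```

```bash
sed -i 's/^LX=.*/LX=[.4443,.0925,r(-78.6)]/' place.py; python3 - <<'E'
from place import *
print(tool()[0],ctrl.get_obs()["opening"])
via(.20)
E
```

```text
[0.44354685 0.3176687  0.20230491] 0.6406055122332374
seg n 11 mm/row 20.5 deg/row 7.28
   [7.28, -0.04, 0.06] [0.0003, -0.0205, -0.0005]
   [7.28, -0.04, 0.06] [0.0003, -0.0204, 0.0021]
   [7.28, -0.04, 0.06] [0.0003, -0.0199, 0.0047]
   [7.28, -0.04, 0.06] [0.0002, -0.0192, 0.0072]
   [7.28, -0.04, 0.06] [0.0002, -0.0181, 0.0095]
   [7.28, -0.04, 0.06] [0.0002, -0.0167, 0.0118]
   [7.28, -0.04, 0.06] [0.0002, -0.0151, 0.0138]
   [7.28, -0.04, 0.06] [0.0002, -0.0133, 0.0156]
   [7.28, -0.04, 0.06] [0.0002, -0.0112, 0.0172]
   [7.28, -0.04, 0.06] [0.0002, -0.0089, 0.0184]
   [7.28, -0.04, 0.06] [0.0002, -0.0065, 0.0194]
```

carry_out --motion '[7.3, 0, 0, 0, -0.02, 0, 1, 7.3, 0, 0, 0, -0.02, 0.002, 1, 7.3, 0, 0, 0, -0.02, 0.005, 1, 7.3, 0, 0, 0, -0.019, 0.007, 1, 7.3, 0, 0, 0, -0.018, 0.01, 1, 7.3, 0, 0, 0, -0.017, 0.012, 1, 7.3, 0, 0, 0, -0.015, 0.014, 1, 7.3, 0, 0, 0, -0.013, 0.016, 1, 7.3, 0, 0, 0, -0.011, 0.017, 1, 7.3, 0, 0, 0, -0.009, 0.018, 1]'

```text
time_s: 30.75
eef_pos: [0.4415, 0.11, 0.2072]
eef_rot: [0.563, 0.425, 0.566, -0.427]
wrist_force: [0.1, -0.1, -2.1]
opening: 0.644
```

carry_out --motion '[7.3, 0, 0, 0, -0.007, 0.019, 1, 0, 0, 0, 0, 0, 0, 1, 0, 0, 0, 0, 0, 0, 1]'

```text
time_s: 31.05
eef_pos: [0.4388, 0.0872, 0.2062]
eef_rot: [0.532, 0.462, 0.536, -0.465]
wrist_force: [0.1, 0.1, -2.1]
opening: 0.642
```

```bash
python3 - <<'E'
from place import *
print(tool()[0])
held("green_case",up=-.0093,rowmax=200)
E
```

```text
[0.43879203 0.0872341  0.20619465]
green_case wrist conf 0.58 px 21288
held centre [0.4397 0.0855] cost 0.027 in tool y,z [0.0007 0.002 ] tool yaw -81.88
dist mm 8.1 ang 3.3  shift(tool) [ 0.      0.0054 -0.006 ]  rotvec [-3.25 -0.07  0.39] world d [ 0.0045  0.0067 -0.0001]
```

carry_out --motion '[-1.7, 0, 0.2, 0.01, 0.003, -0.004, 1, -1.5, 0, 0.2, 0.02, 0.001, -0.002, 1, 0, 0, 0, 0.025, 0, 0, 1, 0, 0, 0, 0.008, 0, 0, 1, 0, 0, 0, 0, 0, 0, 1, 0, 0, 0, 0, 0, 0, 1]'

```text
time_s: 31.75
eef_pos: [0.4423, 0.0992, 0.1398]
eef_rot: [0.551, 0.444, 0.551, -0.442]
wrist_force: [-0.1, -0.0, -1.8]
opening: 0.643
```

```bash
python3 - <<'E'
from place import *
print(tool()[0])
held("green_case",up=-.0093,rowmax=200); held("green_case",up=-.0093,rowmax=215)
E
```

```text
[0.44229386 0.09919268 0.13983264]
green_case wrist conf 0.84 px 21291
held centre [0.4433 0.097 ] cost 0.023 in tool y,z [0.0003 0.0022] tool yaw -77.62
dist mm 4.5 ang 1.0  shift(tool) [ 0.0004 -0.0003  0.0044]  rotvec [ 0.96 -0.11 -0.18] world d [ 0.0007 -0.0044 -0.0004]
green_case wrist conf 0.59 px 21239
held centre [0.4438 0.0972] cost 0.024 in tool y,z [0.0004 0.0017] tool yaw -77.66
dist mm 4.7 ang 1.0  shift(tool) [ 0.     -0.0005  0.0046]  rotvec [ 0.93 -0.1  -0.23] world d [ 0.0005 -0.0047 -0.    ]
```

carry_out --motion '[0.9, -0.1, -0.2, 0.005, 0, 0.003, 1, 0, 0, 0, 0.005, 0, 0.001, 1, 0, 0, 0, 0.003, 0, 0, 1, 0, 0, 0, 0, 0, 0, 1]'

```text
time_s: 32.35
eef_pos: [0.4452, 0.0941, 0.1281]
eef_rot: [0.548, 0.449, 0.546, -0.448]
wrist_force: [0.2, 0.1, -2.9]
opening: 0.642
```

```bash
python3 - <<'E'
from place import *
print(tool()[0])
held("green_case",up=-.0093,rowmax=200)
E
```

```text
[0.44519162 0.09414622 0.12811173]
green_case wrist conf 0.9 px 21408
held centre [0.4461 0.0924] cost 0.022 in tool y,z [0.0004 0.0019] tool yaw -78.68
dist mm 1.9 ang 0.2  shift(tool) [ 0.0002 -0.0018 -0.0004]  rotvec [-0.07  0.07 -0.22] world d [-0.0019  0.     -0.0002]
```

carry_out --motion '[0, 0, 0, 0.004, -0.002, -0.0003, 1, 0, 0, 0, 0.002, 0, 0, 1, 0, 0, 0, 0, 0, 0, 1]'

```text
time_s: 32.75
eef_pos: [0.4433, 0.0941, 0.1221]
eef_rot: [0.548, 0.449, 0.546, -0.447]
wrist_force: [0.0, -0.3, -2.0]
opening: 0.647
```

carry_out --motion '[0, 0, 0, 0.002, 0, 0, 1, 0, 0, 0, 0, 0, 0, 1]'

```text
time_s: 32.95
eef_pos: [0.4432, 0.0942, 0.1199]
eef_rot: [0.548, 0.449, 0.546, -0.447]
wrist_force: [0.5, -0.1, -2.7]
opening: 0.64
```

carry_out --motion '[0, 0, 0, 0.001, 0, 0, 1, 0, 0, 0, 0, 0, 0, 1]'

```text
time_s: 33.15
eef_pos: [0.4433, 0.0942, 0.1189]
eef_rot: [0.548, 0.449, 0.546, -0.447]
wrist_force: [0.5, -0.3, -2.6]
opening: 0.645
```

carry_out --motion '[0, 0, 0, 0.001, 0, 0, 1, 0, 0, 0, 0, 0, 0, 1]'

```text
time_s: 33.35
eef_pos: [0.4434, 0.0942, 0.1179]
eef_rot: [0.548, 0.449, 0.546, -0.447]
wrist_force: [-0.4, 0.3, -1.8]
opening: 0.642
```

carry_out --motion '[0, 0, 0, 0.001, 0, 0, 1]'

```text
time_s: 33.45
eef_pos: [0.4436, 0.0942, 0.1172]
eef_rot: [0.548, 0.449, 0.546, -0.447]
wrist_force: [-3.9, 0.9, 14.2]
opening: 0.645
```

Contact, as with orange. Release gently and rise.

carry_out --motion '[0, 0, 0, 0, 0, 0, 1, 0, 0, 0, 0, 0, 0, -0.2, 0, 0, 0, 0, 0, 0, -0.6, 0, 0, 0, 0, 0, 0, -1, 0, 0, 0, 0, 0, 0, -1, 0, 0, 0, -0.02, 0, 0, -1, 0, 0, 0, -0.03, 0, 0, -1, 0, 0, 0, -0.04, 0, 0, -1, 0, 0, 0, -0.03, 0, 0.03, -1, 0, 0, 0, 0, 0, 0, -1]'

```text
time_s: 34.45
eef_pos: [0.449, 0.0643, 0.2415]
eef_rot: [0.549, 0.448, 0.546, -0.447]
wrist_force: [0.6, 0.0, 0.7]
opening: 1.001
```

```bash
python3 - <<'E'
from over import *
c,o=view([("green_case",.108)],(.4443,.0925))
s=look("scene")
d=ctrl.trace("scene","cover_end"); print("cover",[(round(e["conf"],2),int(e["pixels"].sum())) for e in d])
cv2.imwrite("pics/c7.png",np.hstack([cv2.resize(c["im"][60:260,130:390],None,fx=1.5,fy=1.5),cv2.resize(s["im"][150:250,280:380],None,fx=3,fy=3,interpolation=cv2.INTER_CUBIC)]))
E
```

```text
tcp [0.4476 0.0656 0.2395]
green_case wrist conf 0.58 px 8275
green_case xyz [0.4442 0.093  0.108 ] yaw -78.5 pitch 0.0 1-IoU [0.02]
cover []
```

View pics/c7.png

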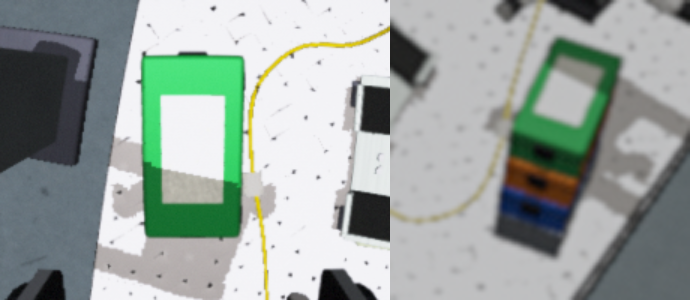

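Green lies flush on top, and the scene crop shows all four in one column. I'll retreat and run a last check.

carry_out --motion '[0, 0, 0, -0.04, 0, 0.01, -1, 0, 0, 0, -0.03, -0.03, 0.03, -1, 0, 0, 0, 0, -0.03, 0.04, -1, 0, 0, 0, 0, -0.03, 0.04, -1, 0, 0, 0, 0, 0, 0.03, -1, 0, 0, 0, 0, 0, 0, -1]'

```text
time_s: 35.25
eef_pos: [0.3814, -0.0984, 0.2987]
eef_rot: [0.542, 0.441, 0.557, -0.448]
wrist_force: [0.2, -0.3, 0.1]
opening: 1.003
```

```bash
python3 - <<'E'
from over import *
s=look("scene"); T=s["T"]
for t in ["oil_bottle","propanol_bottle","screw_pot","lens_case","blue_case","orange_case","green_case"]:
    d=ctrl.landmark_of("scene",t)[:1]; print(t,[((T@np.r_[e["point"],1])[:3].round(3).tolist(),round(e["conf"],2)) for e in d])
print(ctrl.get_obs()["wrist_force"],tool()[0])
v=cv2.resize(s["im"][140:260,270:390],None,fx=5,fy=5,interpolation=cv2.INTER_CUBIC)
for i,col in enumerate([(128,128,128),(255,0,0),(0,128,255),(0,255,0)]):
    x=[(.4436,.0916,-78.7),(.4449,.0929,-78.5),(.4441,.0931,-78.6),(.4442,.093,-78.5)][i]
    u=(proj(s,pose(x[0],x[1],.036*i,r(x[2]),0)[0].apply(E)+[x[0],x[1],.036*i])-[270,140])*5+2
    for k in u: cv2.circle(v,tuple(int(a) for a in k),1,col,-1)
cv2.imwrite("pics/s8.png",v)
E
```

```text
oil_bottle [([0.52, 0.466, -0.0], 0.85)]
propanol_bottle [([0.769, 0.179, 0.006], 0.93)]
screw_pot [([0.664, -0.09, 0.002], 0.57)]
lens_case [([0.444, 0.09, 0.001], 0.51)]
blue_case [([0.442, 0.088, 0.041], 0.78)]
orange_case [([0.443, 0.094, 0.078], 0.52)]
green_case [([0.446, 0.089, 0.105], 0.67)]
[-0.1968244  -0.21133476  1.01024433] [ 0.38209077 -0.09529772  0.2998714 ]
```

View pics/s8.png

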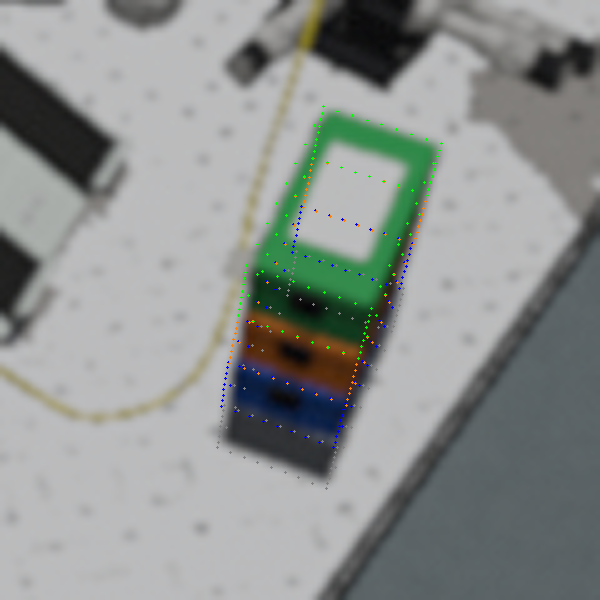

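The four cases form a straight column from (280,450) up to (380,140), edges in line with no steps, and the bystanders are where they started. Handing in.

```bash
python3 -c "
from bench import ctrl
print(ctrl.hand_in())"
```

```text
the job is handed in; nothing more can be done
None
```

The cover is shut and the blue, orange and green cases are stacked on the grey one in that order, right way up and standing free. I handed the job in at about 35.6 s on the robot's clock; `hand_in` gives no verdict.

- **Cover:** I pushed it until the loose case itself slid about 5 mm. After that, a closed 104 mm box outline fitted the wrist picture well. The cover wasn't visible in later views, so I couldn't check it again at the end.
- **Alignment:** Box fits taken as each case was set down put blue, orange and green within about 1 mm and 0.1° of each other. The grey case, measured before blue went on, was within about 2 mm and 0.2°. The last scene picture shows straight edges. The fitted outlines there are a few pixels off by about the same amount for all four cases, which I take to be camera calibration.
- **Setting down:** I lowered each case in steps of 1–2 mm. Orange and green peaked at about 15 N on contact. Blue's contact barely showed in the force, so I judged it from the height no longer dropping and a picture.
- **Bystanders:** The two bottles and the screw pot were located within a few mm of where they started, which is within measurement error.
- **Check that disagreed:** A box fit of blue from the scene camera failed because the gripper hid part of it. I discarded it and used the wrist camera fit.

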